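Seat the dish, then hold the lemon over it with tongs

ROBOT

A 7-joint arm with a two-finger parallel gripper is mounted at the origin on a cart in front of the work surface, level with it; the furniture and walls round the work are solid. World frame = base frame: x ahead of the robot, y to its left, z up, the work surface at z = 0. Lengths are in m, angles in rad, forces in N, time in s.
With the tool pointing down it reaches from about 0.4 to 0.875 m from the base axis. Payload 6.5 kg.
Tool frame: the origin (TCP) lies at the very end of the fingers, on their centre line; the grasp point (between the pads) lies 19 mm behind it; z points along the fingers, y is the line along which they close (so a half turn about z gives the same grasp; the last joint's range is limited). The gripper opens to 88 mm and grips with 3 to 60 N. Pads are 18 mm wide; open, the fingers measure 123 mm over their backs; the gripper's body (75 mm by 187 mm) begins 45 mm behind the grasp point.
Start: joints at [-1.306, 0.536, -0.004, 1.538, 0.003, 1.067, -0.071], TCP at [0.211, 0.615, 0.239] pointing down, gripper open.
Joint ranges: [-2.7, 2.7], [-0.37, 2.16], [-1.27, 1.26], [0.24, 2.4], [-1.31, 4.45], [0.19, 1.91], [-2.76, 2.76]. Speed limits (rad/s): [2.39, 2.39, 3.14, 3.14, 3.14, 3.14, 3.14].

INTERFACE

Orientations are given as [roll, pitch, yaw] about the fixed x, y, z axes, in that order (R = Rz(yaw) Ry(pitch) Rx(roll)).
In Python, from bench import env gives the robot as it stands. The module is installed in compiled form; this text tells all that it offers.
- The arm moves only by the tool move_arm, never from a script. Its argument "rows" is one flat list of numbers, 4 for each row, row after row: the shift along the tool's x, y, z in cm, then the turn about the tool's z in degrees. A call has 1 to 12 rows; each row is the pose to reach, as a shift and turn from the pose commanded when the call began, along the tool's axes at that moment; what a row does not reach only later rows make up. A row lasts 1/12 s, in which the tool goes at most 41.7 mm and 7.16 degrees, less where a joint would pass 70% of its speed; a pose out of reach is approached as far as the arm can. A call with a gripper value outside its range is refused whole. "jaw" is the closure, from 0 (fully open) to 1 (shut), set as the call begins (left out, the last holds). The fingers move at their own pace and stop on an object; "squeeze" is the grip in N (left out, the last holds). Time passes only in rows, so rows that repeat a pose let the fingers close. It gives the time, the measured TCP pose, the force, the opening and the grip force at its end, in the units of the state.
- env.state(): the state, without advancing time (a new reading comes with each control period).
- env.read_camera(name): name is "side" or "top"; returns a dict with "frame" (480x640x3 uint8, blue, green, red), "fov_y" (degrees; the focal length in pixels is half the picture's height over the tangent of half this angle, whatever the lens; pixels are square), "cx", "cy" (the principal point, pixels), "k1" (the pictures are not rectified: a ray, as slopes to the right and down, at radius r is drawn at 1 + k1 r^2 times it, then the intrinsics apply), "rvec" (rotation vector, rad) and "tvec" (3), from world to camera coordinates, as OpenCV has them. Camera axes: x right, y down, z forward; pixel columns grow to the right and rows downward; lengths in m; the calibration is good to about 2 mm. A picture is of the moment at which its call begins. There is no depth.
- env.finish_job(): hands the job in; it is judged then, once.
The state is a dict: "time": time; "joints": joint angles; "joint_vel": joint speeds; "tau": joint torques, N m; "ee_pos": TCP position; "tool_rot": TCP orientation; "wrist_force": force on the tool from outside, world axes, zero at the start; "torque": the same for the moment, N m; "finger_gap": finger opening in m; "grasp_force": force on a finger pad.
Only numpy, scipy, OpenCV 4.12 (cv2) and the standard library are available. Lean on these libraries where they do the work, as an engineer would, in place of code of your own. Each camera call takes 0.05 s, during which the arm holds its last target. There are 200 camera calls.

TASK

Seat the white stoneware dish flat and square, fully down in the pocket of the wooden serving board and let go of it. Then pick up the steel tongs, close them on the lemon and finish while holding the lemon still in the tongs, a good 10 cm above the middle of the seated dish. Touch the lemon only with the tongs, and leave the tea light, teaspoon, jam jar and spice jar where they are.

Things in the scene. Friction and masses are not known exactly. Their poses are not given: they have to be found in the camera images.
- serving_board: Fixed dark wooden serving board, 150 x 120 x 14 mm (x, y, z), with a 44 mm wide handle tab on its -x end. Origin: centre of the underside of the 150 x 120 block; x along its length, z up. In its top is one rectangular pocket, 100 mm (x) by 64 mm (y), 8 mm deep, centred over the origin, with a small chamfer
- pocket (a point): Centre of the floor of the serving board's pocket, 6 mm above the table, 8 mm below the board's top; axes as the board's
- dish: Loose white stoneware dish, 96 (x) x 60 (y) x 20 (z) mm, 150 g, upright sides 5 mm thick, foot (lowest 3 mm) set in 2 mm, well 10 mm deep; grip it from above by the outer sides across its 60 mm width. Origin: centre of its flat underside; z up. Either way round it fits the pocket with 2 mm play on each side; seated, it stands 12 mm proud of the board
- tongs: Loose steel spring tongs, 160 g, 185 mm long, lying flat, the two arms spread side by side. Origin: on the centre line, at the underside, midway along the grip part, near the centre of mass; x towards the jaws, z up. The round head (34 mm wide, 30 mm high) is centred 79 mm behind the origin; the arms hinge on it at x = -75 mm, y = +-10 mm. The jaws lie at x = 34 to 78 mm
- tongs_grip (a point): Grip part of the tongs, centre line, 18 mm above their underside. Here (54 mm along x) the arms are 22 mm high (7 to 29 mm above the underside), outer faces 64 mm apart when open, parallel when 46 mm apart. Squeezing them together along y closes the jaws; a spring resists with 4.5 N (open) to 7 N (46 mm). At about 60 mm they are held well enough to carry, the jaws still wide enough for the lemon
- jaw_mid (a point): Middle between the tongs' jaws, 56 mm ahead (tongs' +x) of the origin and 18 mm above the underside. Each jaw is a shallow V plate, 44 mm long, 36 mm high (0 to 36 mm above the underside), grooved along x; gap between the jaws' edges about 75 mm when open, 44 mm when the grip part is 46 mm wide. Squeeze of 20 N at the grip part presses each jaw on the lemon with about 6 N
- tongs_left (a joint): Closing angle of the tongs' left arm about its hinge: 0 open, grows as it closes, stop at 0.25; the right arm moves as its mirror image. About 0.12 with the lemon between the jaws
- lemon: Loose lemon, 60 g, 71 (x, long axis) x 53 (y) x 51 (z) mm, lying on its side on the table. Origin: the point of its underside below its middle; x along its long axis
- lemon_center (a point): Middle of the lemon, 25.5 mm above the table at the start
- tea_light: Bystander: tea light in a metal cup, 38 mm across, 16 mm high; origin at the centre of its underside
- teaspoon: Bystander: metal teaspoon, 132 x 26 x 9 mm, lying flat; origin at the centre of its underside
- jam_jar: Bystander: glass jam jar with a green lid, 62 mm across, 86 mm high; origin at the centre of its underside
- spice_1: Bystander: spice jar with a green cap, 46 mm across, 106 mm high; origin at the centre of its underside
There are look-alikes about, which are no part of the job. There is more than one size of the lemon; the one meant has the size given above.

How it is judged:
On the way, in this order (a step that is already met when the one before it is completed fails the run):
1. the dish is seated in the pocket and let go (horizontal distance between dish and pocket below 0.004 m and z of dish in the frame of pocket below 0.002 m and angle between dish's own z axis and vertical below 0.04 rad and angle between the x axis of dish and the x axis of serving_board, either way round below 0.06 rad and contact force between the fingers and dish below 0.1 N), for 0.2 s.
2. the lemon is lifted clear of the table by the tongs alone (contact force between tongs and lemon above 0.4 N and contact force between the fingers and tongs above 1 N and contact force between each of the arm, the fingers and lemon below 0.1 N and height (world z) of lemon_center above 0.06 m), for 0.2 s.
At the end, for the whole second after the job is handed in: At the end: dish in the pocket (4 mm, down within 2 mm, 0.06 rad square, 0.04 rad level); fingers squeeze the tongs (over 1 N), closed past 0.04, which press on the lemon (over 0.4 N); robot not touching the lemon, its middle 90 mm or more above the pocket floor, 40 mm from the dish middle, at rest (horizontal distance between dish and pocket below 0.004 m and z of dish in the frame of pocket below 0.002 m and angle between dish's own z axis and vertical below 0.04 rad and angle between the x axis of dish and the x axis of serving_board, either way round below 0.06 rad and contact force between tongs and lemon above 0.4 N and contact force between the fingers and tongs above 1 N and contact force between each of the arm, the fingers and lemon below 0.1 N and z of lemon_center in the frame of pocket above 0.09 m and horizontal distance between lemon_center and dish below 0.04 m and linear speed of lemon below 0.03 m/s and value of joint tongs_left above 0.04 rad); the arm keeps its last pose, push and grip.
It fails at once if the robot itself touches the lemon (contact force between any of the fingers, the arm and lemon above 0.3 N).
It fails at once if a bystander is moved by more than 30 mm (distance of any of tea_light, teaspoon, jam_jar, spice_1 from where it was at the start of the episode above 0.03 m).
It also fails if it takes over 64 s, if anything falls off the work surface, if the arm or the gripper's body presses on something with over 40 N, if the wrist force passes 120 N, or if a joint passes its speed limit or range.

## Working session

There is one attempt and no reset: what is moved stays moved. The work goes in short steps, Python scripts to look and compute and a tool call to move; the robot and the scene stay as the last step left them, time stands still between calls to the robot, and variables do not carry over. Pictures are saved under pics/ and viewed, at most 10 in all, crops included, and the job is handed in when it is done.

Besides the shell and the picture viewer there is one more tool, called in YAML: its name, and indented under it one key for each argument. move_arm: Moves the arm, as the interface text tells. Its arguments: {"type":"object","properties":{"rows":{"type":"array"},"jaw":{"type":"number"},"squeeze":{"type":"number"}},"required":["rows"]}

```bash
mkdir -p pics
cat > h.py <<'E'
import numpy as np, cv2, pickle
from bench import env
def snap(n,fn):
    c=env.read_camera(n); cv2.imwrite('pics/'+fn+'.png',c['frame']); pickle.dump(c,open('pics/'+fn+'.pkl','wb')); return c
def load(fn): return pickle.load(open('pics/'+fn+'.pkl','rb'))
def K(c):
    f=240/np.tan(np.radians(c['fov_y'])/2); return np.array([[f,0,c['cx']],[0,f,c['cy']],[0,0,1.]]),np.array([c['k1'],0,0,0.])
def pix2w(c,uv,z):
    k,d=K(c); p=cv2.undistortPointsIter(np.array(uv,float).reshape(-1,1,2),k,d,None,None,(3,100,1e-10)).reshape(-1,2)
    R=cv2.Rodrigues(np.array(c['rvec'],float))[0]; t=np.array(c['tvec'],float).ravel(); o=-R.T@t
    r=np.c_[p,np.ones(len(p))]@R; return o+r*((z-o[2])/r[:,2])[:,None]
def w2pix(c,X):
    k,d=K(c); return cv2.projectPoints(np.array(X,float).reshape(-1,1,3),np.array(c['rvec'],float),np.array(c['tvec'],float),k,d)[0].reshape(-1,2)
E
python3 - <<'E'
from h import *
np.set_printoptions(precision=4,suppress=True)
for n in('top','side'):
    c=snap(n,n+'0'); R=cv2.Rodrigues(np.array(c['rvec'],float))[0]; print(n,-R.T@np.array(c['tvec']).ravel(),R,c['fov_y'],c['k1'])
print(env.state())
E
```

```text
top [0.4694 0.0127 1.2462] [[ 0.0227 -0.9997  0.0016]
 [-0.9979 -0.0228 -0.0609]
 [ 0.0609 -0.0003 -0.9981]] 45.46586886808882 -0.03792572309646164
side [0.5655 1.015  0.842 ] [[-0.9999  0.0133  0.0096]
 [ 0.0008  0.6219 -0.7831]
 [-0.0164 -0.783  -0.6218]] 48.47373137376295 -0.14942281663335502
{'time': 0.1, 'joints': array([-1.3062,  0.5371, -0.0044,  1.5387,  0.0026,  1.0673, -0.0712]), 'joint_vel': array([-0.0002, -0.0024, -0.0001, -0.0024, -0.0015, -0.0015,  0.0011]), 'tau': array([  0.0024, -57.2086,   0.9932, -25.2231,  -0.0563,   0.0135,
         0.    ]), 'ee_pos': array([0.211 , 0.6143, 0.2379]), 'tool_rot': array([-3.1401,  0.0001,  2.8108]), 'wrist_force': array([-0.6782, -0.4168, -0.5583]), 'torque': array([-0.0003, -0.0298, -0.0934]), 'grasp_force': 0.0, 'finger_gap': 0.08820916292244874}
```

View pics/top0.png

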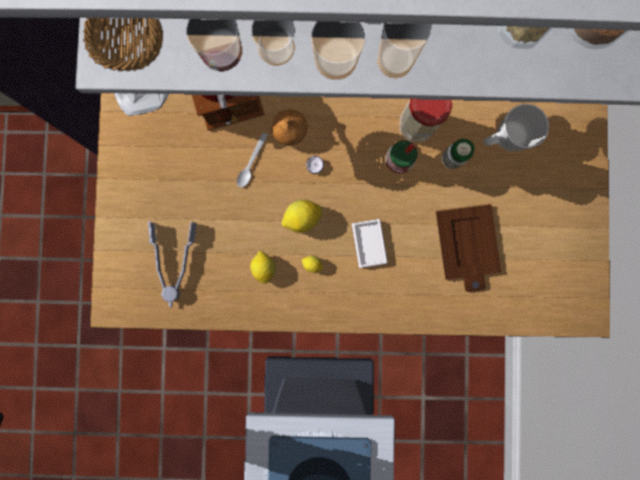

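View pics/side0.png

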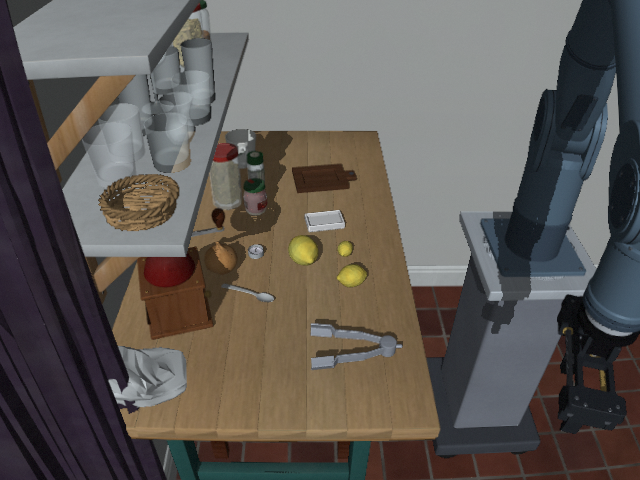

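Top view: the lemon candidates are the big one at (300,217), the middle one at (262,267) and the small one at (311,264). The dish is at (370,244), the board at (468,243) with its handle towards the robot, and the tongs at (172,262), head at (170,293) and jaws up-image. By size, 71x53 mm should be about 33x24 px, so I expect (262,267). I'll measure and crop to check.

Run:
```python
from h import *
np.set_printoptions(precision=4,suppress=True)
c=load('top0'); im=c['frame']; hsv=cv2.cvtColor(im,cv2.COLOR_BGR2HSV)
m=((hsv[...,0]>22)&(hsv[...,0]<34)&(hsv[...,1]>170)&(hsv[...,2]>90)).astype(np.uint8)
n,l,s,ce=cv2.connectedComponentsWithStats(m)
for i in range(1,n):
    if s[i,4]>80:
        cs=cv2.findContours((l==i).astype(np.uint8),0,2)[0][0]
        w=pix2w(c,cs.reshape(-1,2),0.0255)[:,:2].astype(np.float32); r=cv2.minAreaRect(w*1000)
        print('lemon',s[i],ce[i],r, 'ell',cv2.fitEllipse(w*1000))
a=cv2.resize(im[195:305,130:330],None,fx=4,fy=4,interpolation=3)
b=cv2.resize(im[195:305,335:535],None,fx=4,fy=4,interpolation=3)
cv2.imwrite('pics/crop1.png',a[:, :]); cv2.imwrite('pics/crop2.png',b)
```

```text
lemon [282 200  39  32 823] [301.2114 216.2175] ((579.5180053710938, 50.97780990600586), (69.73565673828125, 70.29939270019531), 66.75724792480469) ell ((578.5554809570312, 50.13639831542969), (55.71901321411133, 82.99030303955078), 30.950546264648438)
lemon [251 251  21  32 475] [261.0168 267.1853] ((467.6235046386719, 132.0420684814453), (51.94306182861328, 53.009822845458984), 52.83839797973633) ell ((468.20025634765625, 133.78067016601562), (40.56020736694336, 63.81132125854492), 98.06649780273438)
lemon [302 256  21  16 230] [311.4391 263.8783] ((477.48779296875, 26.466552734375), (38.305755615234375, 33.92593002319336), 32.28718948364258) ell ((477.4770812988281, 26.30584144592285), (28.8933048248291, 41.958744049072266), 161.47059631347656)
```

View pics/crop1.png

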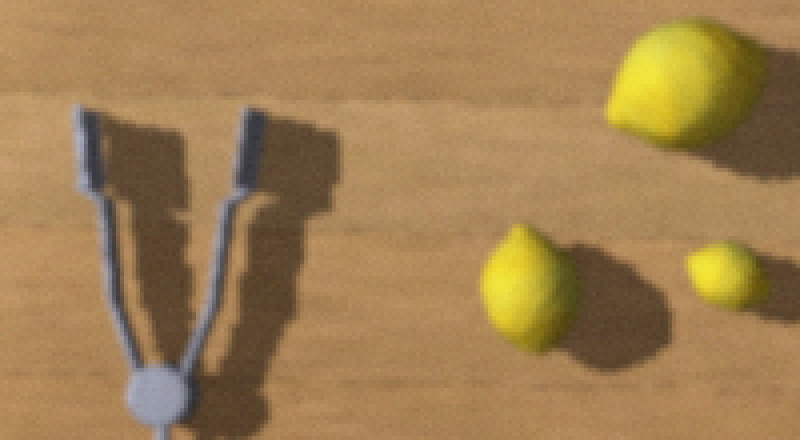

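View pics/crop2.png

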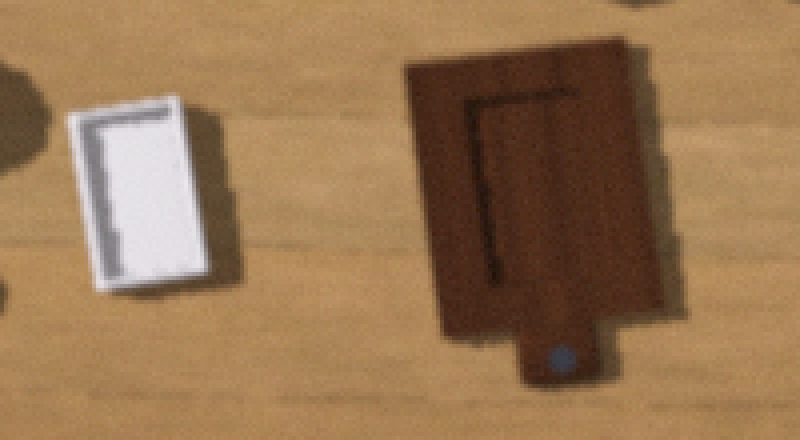

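The crop confirms the middle lemon at (262,267): about 24.5 x 32.5 px, or roughly 53x71 mm, with its axis near world x. The dish and board are both turned about 6-9°, and the board's handle points at the robot. Next I'll fit poses.

```bash
cat >> h.py <<'E'
from scipy.optimize import least_squares
def box(lx,ly,z0,z1): return np.array([[sx*lx/2,sy*ly/2,z] for sx in(-1,1) for sy in(-1,1) for z in(z0,z1)])
def place(P,q):
    ca,sa=np.cos(q[2]),np.sin(q[2]); return np.c_[q[0]+ca*P[:,0]-sa*P[:,1],q[1]+sa*P[:,0]+ca*P[:,1],P[:,2]]
def contour(mask,up): # mask of upsampled image -> subpixel contour
    cs=max(cv2.findContours(mask.astype(np.uint8),0,1)[0],key=cv2.contourArea)
    return cs.reshape(-1,2).astype(float)
def fit(c,P,pts,q0,cut=6):
    def res(q):
        h=cv2.convexHull(w2pix(c,place(P,q)).astype(np.float32)); d=np.array([cv2.pointPolygonTest(h,(float(x),float(y)),True) for x,y in pts]); return np.clip(d,-cut,cut)
    r=least_squares(res,q0,loss='soft_l1',f_scale=.5,diff_step=1e-3,x_scale=[.01,.01,.1]); return r.x,np.sqrt(np.median(res(r.x)**2))
def upmask(c,roi,fn,S=4): # roi x0,y0,x1,y1 ; fn(bgr float,hsv)->mask
    x0,y0,x1,y1=roi; a=cv2.resize(c['frame'][y0:y1,x0:x1],None,fx=S,fy=S,interpolation=cv2.INTER_CUBIC)
    m=fn(a.astype(float),cv2.cvtColor(a,cv2.COLOR_BGR2HSV)); p=contour(m,S); return (p+.5)/S-.5+[x0,y0]
th=np.linspace(0,2*np.pi,25);ph=np.linspace(0,np.pi,13)
LEM=np.array([[.0355*np.cos(p),.0265*np.sin(p)*np.cos(t),.0255+.0255*np.sin(p)*np.sin(t)] for p in ph for t in th])
E
cat > meas.py <<'E'
from h import *
np.set_printoptions(precision=4,suppress=True)
white=lambda a,h:(h[...,1]<70)&(h[...,2]>90)
brown=lambda a,h:(a[...,2]<105)&(a[...,2]>1.6*a[...,0])
yel=lambda a,h:(a[...,0]<0.33*a[...,1])&(a[...,1]>60)
rois={'top':dict(dish=(345,210,395,275),board=(425,195,510,300),lemon=(240,243,283,292)),'side':dict(dish=(298,203,352,237),board=(285,158,362,198),lemon=(328,258,378,292))}
mod=dict(dish=(box(.096,.06,.003,.02),white,[.51,-.1,.1]),board=(box(.15,.12,0,.014),brown,[.51,-.3,.1]),lemon=(LEM,yel,[.468,.133,.1]))
if __name__=='__main__':
  for n in rois:
    c=load(n+'0')
    for o,r in rois[n].items():
        P,f,q0=mod[o]; pts=upmask(c,r,f); q,e=fit(c,P,pts,q0); print(n,o,q,np.degrees(q[2]).round(2),'res',round(e,2),len(pts),pts.min(0),pts.max(0))
  c=load('top0'); print('samples',c['frame'][240,450],c['frame'][275,503],c['frame'][240,480])
  g=lambda U,V:((U+.5)/4-.5+130,(V+.5)/4-.5+195)
  print('head',pix2w(c,[g(160,395)],.03),'jawtips',pix2w(c,[g(78,106),g(97,109),g(245,107),g(266,110)],.036))
  s=load('side0'); print(np.round(w2pix(s,[[.468,.133,.0255]]),1))
  cv2.imwrite('pics/sidet.png',cv2.resize(s['frame'][310:380,290:420],None,fx=6,fy=6,interpolation=3))
E
python3 meas.py
```

```text
top dish [ 0.5251 -0.0967  0.1871] 10.72 res 0.6 574 [351.125 218.125] [387.125 267.625]
top board [ 0.5207 -0.3135 -0.226 ] -12.95 res 4.13 1094 [436.125 204.375] [505.375 291.875]
top lemon [0.4656 0.1365 0.1378] 7.89 res 1.64 401 [250.625 251.625] [273.125 282.125]
side dish [ 0.5256 -0.0983  0.1796] 10.29 res 0.17 430 [303.625 209.375] [344.625 232.125]
side board [ 0.5329 -0.316   0.1595] 9.14 res 0.3 675 [291.375 162.875] [357.375 192.875]Traceback (most recent call last):
  File "meas.py", line 12, in <module>
    P,f,q0=mod[o]; pts=upmask(c,r,f); q,e=fit(c,P,pts,q0); print(n,o,q,np.degrees(q[2]).round(2),'res',round(e,2),len(pts),pts.min(0),pts.max(0))
                       ~~~~~~^^^^^^^
  File "h.py", line 27, in upmask
    m=fn(a.astype(float),cv2.cvtColor(a,cv2.COLOR_BGR2HSV)); p=contour(m,S); return (p+.5)/S-.5+[x0,y0]
                                                               ~~~~~~~^^^^^
  File "h.py", line 19, in contour
    cs=max(cv2.findContours(mask.astype(np.uint8),0,1)[0],key=cv2.contourArea)
ValueError: max() iterable argument is empty
```

Run:
```python
from h import *
c=load('top0');s=load('side0');f=c['frame'];g=s['frame']
print('board row250',f[250,430:510:3].tolist()); print('dish row240',f[240,345:395:2].tolist()); print('dish col 370',f[210:275:3,370].tolist())
print('lemon row 267',f[267,244:290:3].tolist()); print('side lemon row 274',g[274,330:380:3].tolist())
```

```text
board row250 [[94, 138, 173], [90, 137, 170], [87, 130, 165], [90, 130, 169], [30, 47, 76], [27, 38, 75], [30, 44, 79], [29, 42, 75], [19, 38, 63], [20, 32, 50], [27, 48, 75], [26, 41, 75], [28, 44, 80], [33, 49, 83], [27, 42, 77], [28, 40, 71], [21, 39, 74], [29, 42, 77], [30, 47, 80], [26, 43, 79], [20, 43, 78], [25, 41, 77], [25, 43, 74], [49, 66, 90], [54, 85, 107], [92, 137, 171], [91, 138, 174]]
dish row240 [[92, 136, 171], [88, 133, 167], [90, 134, 169], [88, 136, 172], [106, 142, 172], [214, 214, 224], [160, 155, 160], [127, 125, 127], [163, 158, 160], [229, 224, 229], [231, 228, 231], [229, 225, 228], [229, 227, 228], [229, 224, 228], [228, 225, 228], [229, 225, 229], [228, 223, 226], [227, 222, 226], [234, 231, 232], [140, 141, 150], [52, 77, 98], [49, 70, 92], [46, 69, 93], [61, 92, 116], [94, 138, 174]]
dish col 370 [[92, 133, 173], [87, 132, 166], [84, 131, 168], [116, 145, 177], [171, 169, 174], [186, 181, 188], [227, 224, 227], [230, 226, 229], [229, 226, 227], [230, 227, 229], [228, 224, 227], [229, 226, 228], [230, 226, 229], [230, 225, 228], [229, 225, 228], [230, 226, 230], [228, 225, 227], [230, 228, 229], [212, 206, 213], [56, 76, 96], [77, 116, 152], [88, 136, 179]]
lemon row 267 [[87, 136, 176], [88, 131, 172], [77, 182, 213], [63, 225, 239], [66, 228, 238], [59, 208, 228], [55, 190, 207], [45, 159, 175], [37, 113, 122], [30, 80, 85], [22, 68, 74], [51, 71, 95], [46, 71, 91], [47, 72, 97], [50, 74, 96], [47, 73, 96]]
side lemon row 274 [[78, 105, 122], [76, 103, 121], [75, 102, 118], [59, 135, 145], [74, 167, 177], [68, 166, 181], [73, 179, 197], [79, 183, 194], [79, 179, 189], [74, 174, 188], [66, 157, 175], [45, 110, 121], [35, 82, 90], [70, 97, 117], [66, 89, 107], [70, 96, 118], [71, 99, 120]]
```

```bash
sed -i 's/^white=.*/white=lambda a,h:a[...,0]>140/; s/^brown=.*/brown=lambda a,h:a[...,1]<(57 if a.shape[0]>200 else 60)/; s/^yel=.*/yel=lambda a,h:a[...,1]>1.95*a[...,0]/' meas.py; python3 meas.py
```

```text
top dish [ 0.5257 -0.0958  0.186 ] 10.66 res 0.12 569 [351.125 218.375] [386.125 267.375]
top board [ 0.5318 -0.3134  0.1519] 8.7 res 0.67 1056 [436.625 204.875] [500.625 291.125]
top lemon [0.4685 0.131  0.213 ] 12.2 res 0.37 332 [249.375 250.625] [274.875 283.125]
side dish [ 0.5243 -0.0994  0.153 ] 8.76 res 0.53 416 [304.625 209.625] [344.125 231.375]
side board [ 0.5327 -0.316   0.1567] 8.98 res 0.38 658 [291.625 163.625] [356.375 192.375]
side lemon [0.4683 0.1273 0.4595] 26.33 res 0.54 282 [336.375 263.875] [366.375 286.375]
samples [33 47 78] [ 74 114 152] [26 45 78]
head [[0.408  0.3253 0.03  ]] jawtips [[0.56   0.3734 0.036 ]
 [0.5586 0.3631 0.036 ]
 [0.5615 0.2843 0.036 ]
 [0.5601 0.273  0.036 ]]
[[352.  276.9]]
```

View pics/sidet.png

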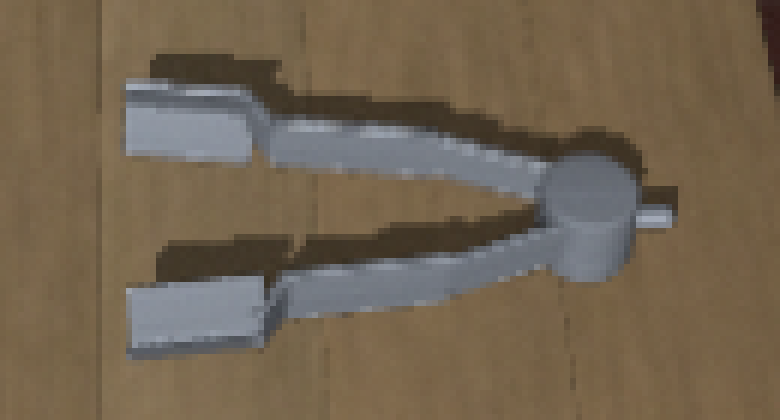

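The side crop shows the tongs' head top at about crop (587,188), i.e. full-frame (388,341), and both jaws at the left, pointing away from the robot. The relative poses agree between the two cameras, with a constant 2.5 mm offset in y that I'll average out. Now the move to above the dish.

```bash
cat > plan.py <<'E'
from h import *
import sys
def plan(p,yaw,s=None):
    s=s or env.state(); R=__import__('scipy.spatial.transform',fromlist=['Rotation']).Rotation.from_euler('xyz',s['tool_rot']).as_matrix()
    d=R.T@(np.array(p)-s['ee_pos'])*100; t=(np.degrees(s['tool_rot'][2])-yaw+180)%360-180
    print('t',round(s['time'],2),'tcp',s['ee_pos'].round(4),'rpy',np.degrees(s['tool_rot']).round(2),'-> d cm',d.round(2),'turn',round(t,2))
if __name__=='__main__':
    a=list(map(float,sys.argv[1:])); plan(a[:3],a[3])
E
python3 plan.py .5257 -.097 .15 190.5
python3 - <<'E'
from h import *
c=load('side0'); print(pix2w(c,[[387.8,341.3]],.03), pix2w(c,[[290+126/6,310+84/6]],.036))
E
```

```text
t 0.1 tcp [0.211  0.6143 0.2379] rpy [-1.7992e+02  1.0000e-02  1.6105e+02] -> d cm [-52.87 -57.04   8.88] turn -29.45
[[0.40909923 0.32614927 0.03      ]] [[0.5609868  0.28421679 0.036     ]]
```

move_arm:
  rows: [-4,-4.3,0,-3,-8,-8.6,0,-6,-12,-13,0,-9,-16,-17.3,0,-12,-19,-20.5,0,-15,-22,-23.7,0,-18,-25,-27,0,-21,-28,-30.2,0,-24,-31,-33.5,0,-27,-34,-36.7,0,-29.5,-37,-40,0,-29.5,-40,-43.2,0,-29.5]
  jaw: 0
  squeeze: 20

```text
time: 1.1
ee_pos: [0.4134, 0.1553, 0.2387]
tool_rot: [3.141, -0.0, -2.957]
wrist_force: [0.3, 0.6, 0.4]
finger_gap: 0.088
grasp_force: 0.0
```

```bash
python3 plan.py .5257 -.097 .06 190.5
```

```text
t 1.1 tcp [0.4134 0.1553 0.2387] rpy [ 179.99   -0.   -169.43] -> d cm [ -6.41 -26.86  17.87] turn 0.07
```

move_arm:
  rows: [-0.9,-3.8,2,0,-1.8,-7.6,4,0,-2.7,-11.4,6,0,-3.6,-15.2,8,0,-4.5,-19,10,0,-5.4,-22.8,12,0,-6,-25.2,14,0,-6.3,-26.4,15,0,-6.4,-26.8,16,0,-6.4,-26.8,16,0,-6.4,-26.8,16,0]

```text
time: 2.02
ee_pos: [0.5245, -0.0928, 0.0785]
tool_rot: [3.14, -0.001, -2.956]
wrist_force: [0.1, 0.6, -0.2]
finger_gap: 0.0881
grasp_force: 0.0
```

Run:
```python
from h import *
from plan import plan
plan([.5257,-.097,.011],190.5)
for n in('top','side'):snap(n,n+'1')
cv2.imwrite('pics/v1.png',cv2.resize(load('side1')['frame'][150:270,250:420],None,fx=4,fy=4,interpolation=3))
```

```text
t 2.02 tcp [ 0.5245 -0.0928  0.0785] rpy [ 1.7992e+02 -7.0000e-02 -1.6939e+02] -> d cm [-0.05 -0.44  6.75] turn 0.11
```

View pics/v1.png

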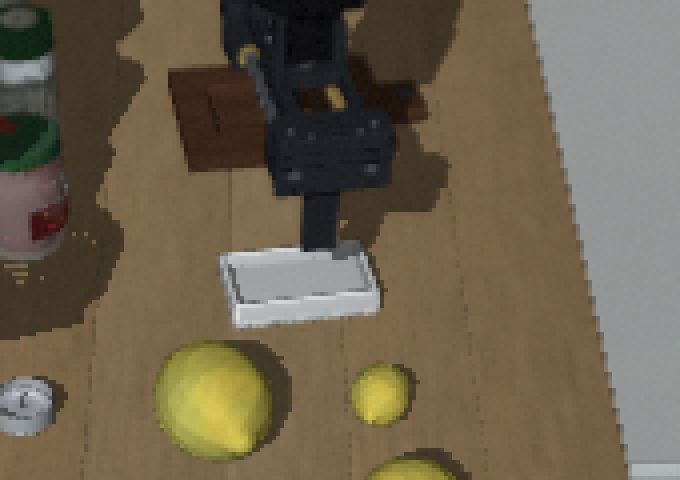

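The dish lies directly below the fingers, so I descend to a shallow grasp with the fingertips 11 mm up.

move_arm:
  rows: [0,-0.2,1,0,0,-0.4,2.2,0,0,-0.4,3.6,0,0,-0.4,4.8,0,0,-0.4,5.4,0,0,-0.4,5.7,0,0,-0.4,5.7,0,0,-0.4,5.7,0]

```text
time: 2.78
ee_pos: [0.5261, -0.0983, 0.0218]
tool_rot: [-3.142, 0.0, -2.957]
wrist_force: [0.5, -0.4, 0.6]
finger_gap: 0.0883
grasp_force: 0.0
```

```bash
python3 plan.py .5257 -.097 .011 190.5
```

```text
t 2.78 tcp [ 0.5261 -0.0983  0.0218] rpy [-180.      0.   -169.45] -> d cm [0.01 0.13 1.08] turn 0.05
```

move_arm:
  rows: [0,0.1,0.5,0,0,0.1,0.9,0,0,0.1,1.1,0,0,0.1,1.1,0,0,0.1,1.1,0]

```text
time: 3.2
ee_pos: [0.5257, -0.0973, 0.0107]
tool_rot: [3.142, -0.0, -2.957]
wrist_force: [0.7, -0.0, 0.7]
finger_gap: 0.0881
grasp_force: 0.0
```

move_arm:
  rows: [0,0,0,0,0,0,0,0,0,0,0,0,0,0,0,0,0,0,0,0,0,0,0,0,0,0,0,0,0,0,0,0]
  jaw: 1
  squeeze: 20

```text
time: 3.87
ee_pos: [0.5259, -0.0973, 0.0108]
tool_rot: [-3.141, 0.0, -2.957]
wrist_force: [0.1, 0.4, 1.3]
finger_gap: 0.0597
grasp_force: 20.0
```

```bash
python3 plan.py .5257 -.097 .08 190.5
```

```text
t 3.87 tcp [ 0.5259 -0.0973  0.0108] rpy [-1.7999e+02  1.0000e-02 -1.6945e+02] -> d cm [ 0.01  0.03 -6.92] turn 0.05
```

move_arm:
  rows: [0,0,-0.5,0,0,0,-1.2,0,0,0,-2.2,0,0,0,-3.2,0,0,0,-4,0,0,0,-4,0,0,0,-4,0]

```text
time: 4.45
ee_pos: [0.5263, -0.0973, 0.0516]
tool_rot: [-3.141, 0.002, -2.957]
wrist_force: [-0.8, -0.7, -2.2]
finger_gap: 0.0601
grasp_force: 20.0
```

```bash
python3 plan.py .532 -.315 .05 188.9
```

```text
t 4.45 tcp [ 0.5263 -0.0973  0.0516] rpy [-1.7998e+02  9.0000e-02 -1.6945e+02] -> d cm [  3.43 -21.51   0.16] turn 1.65
```

move_arm:
  rows: [0.2,-1,0,0,0.5,-3,0,0.2,0.9,-5.5,0,0.5,1.3,-8.2,0,0.8,1.7,-11,0,1,2.2,-13.7,0,1.2,2.6,-16.4,0,1.4,3,-18.8,0,1.5,3.3,-20.6,0,1.6,3.4,-21.3,0,1.6,3.4,-21.5,0,1.6,3.4,-21.5,0,1.6]

```text
time: 5.45
ee_pos: [0.5313, -0.3146, 0.0502]
tool_rot: [3.141, -0.001, -2.986]
wrist_force: [-0.0, 0.2, -1.7]
finger_gap: 0.0595
grasp_force: 20.0
```

move_arm:
  rows: [0,0,0,0,0,0,0,0,0,0,0,0,0,0,0,0]

```text
time: 5.78
ee_pos: [0.532, -0.3138, 0.0507]
tool_rot: [3.141, 0.0, -2.984]
wrist_force: [0.1, -0.4, -2.2]
finger_gap: 0.0595
grasp_force: 20.0
```

Run:
```python
from h import *
from plan import plan
plan([.532,-.315,.05],188.9)
for n in('top','side'):snap(n,n+'2')
a=load('side2')['frame'][135:215,260:380]; b=load('top2')['frame'][190:300,410:530]
cv2.imwrite('pics/v2.png',np.hstack([cv2.resize(a,(400,267),interpolation=3),cv2.resize(b,(291,267),interpolation=3)]))
```

```text
t 5.78 tcp [ 0.532  -0.3138  0.0507] rpy [ 1.7998e+02  1.0000e-02 -1.7097e+02] -> d cm [ 0.02 -0.12  0.07] turn 0.13
```

View pics/v2.png

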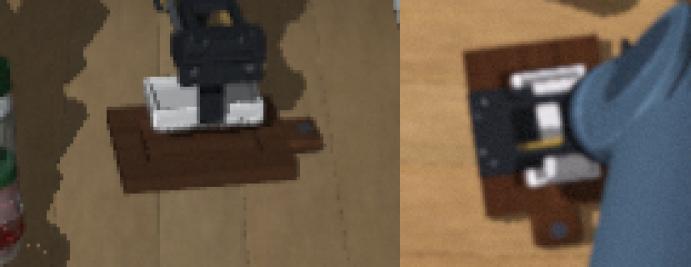

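The side view shows the dish level above the pocket, with its left end near crop (150,80) and its right end near (262,100). Now I measure it relative to the board from the side camera.

```bash
cat > hov.py <<'E'
from h import *
import sys
np.set_printoptions(precision=4,suppress=True)
def dishfit(fn,roi,z,q0,thr=120):
    c=load(fn); x0,y0,x1,y1=roi; S=4
    a=cv2.resize(c['frame'][y0:y1,x0:x1],None,fx=S,fy=S,interpolation=3).astype(float)
    m=((a[...,0]>thr)&(a[...,0]>.8*a[...,2])).astype(np.uint8)
    m=cv2.morphologyEx(m,cv2.MORPH_OPEN,np.ones((5,5)))
    n,l,s,_=cv2.connectedComponentsWithStats(m)
    pts=np.vstack([k.reshape(-1,2) for i in range(1,n) if s[i,4]>150 for k in cv2.findContours((l==i).astype(np.uint8),0,1)[0]]).astype(np.float32)
    h=cv2.convexHull(pts).reshape(-1,2)
    # keep contour points near hull
    pts=np.array([p for p in pts if abs(cv2.pointPolygonTest(h,(float(p[0]),float(p[1])),True))<3])
    pts=(pts+.5)/S-.5+[x0,y0]
    q,e=fit(c,box(.096,.06,z+.003,z+.02),pts,q0,cut=3); print(fn,thr,q,np.degrees(q[2]).round(2),'res',round(e,2),len(pts),pts.min(0),pts.max(0))
if __name__=='__main__':
    for t in(110,130): dishfit('side2',(295,150,350,180),.04,[.532,-.315,.155],t)
    for t in(110,130): dishfit('top2',(440,210,515,275),.04,[.532,-.315,.155],t)
    for t in(110,130): dishfit('side0',(298,203,352,237),0,[.525,-.097,.18],t)
E
python3 hov.py
```

```text
side2 110 [ 0.5307 -0.3155  0.1338] 7.67 res 0.31 226 [302.625 157.625] [338.375 173.375]
side2 130 [ 0.5318 -0.3159  0.1668] 9.56 res 0.33 185 [303.625 157.625] [338.375 173.375]
top2 110 [ 0.5324 -0.3127  0.1578] 9.04 res 3.0 502 [455.625 212.625] [514.375 274.375]
top2 130 [ 0.5323 -0.3129  0.1618] 9.27 res 0.31 275 [455.625 216.625] [514.375 266.375]
side0 110 [ 0.5251 -0.0986  0.1627] 9.32 res 0.25 404 [304.625 209.625] [344.375 231.375]
side0 130 [ 0.5254 -0.0989  0.1908] 10.93 res 0.32 328 [304.625 209.625] [344.375 231.375]
```

It is aligned within 1 mm and 0.2°, so I lower straight down.

move_arm:
  rows: [0,0,0.5,0,0,0,1.1,0,0,0,1.7,0,0,0,2.1,0,0,0,2.4,0,0,0,2.6,0,0,0,2.8,0,0,0,3,0,0,0,3.1,0,0,0,3.2,0,0,0,3.2,0,0,0,3.2,0]

```text
time: 6.88
ee_pos: [0.5323, -0.3149, 0.0192]
tool_rot: [-3.141, 0.001, -2.985]
wrist_force: [0.6, 0.7, 3.0]
finger_gap: 0.0597
grasp_force: 20.0
```

```bash
python3 plan.py .532 -.314 .0175 188.9; python3 -c "
from h import *
s=env.state();print(s['wrist_force'],s['torque'])"
```

```text
t 6.88 tcp [ 0.5323 -0.3149  0.0192] rpy [-1.7998e+02  6.0000e-02 -1.7104e+02] -> d cm [0.02 0.09 0.17] turn 0.06
[0.55296248 0.73825929 2.99129819] [ 0.28032572 -0.00728014 -0.05871262]
```

move_arm:
  rows: [0,0,0.05,0,0,0,0.1,0,0,0,0.15,0,0,0,0.15,0,0,0,0.15,0]

```text
time: 7.3
ee_pos: [0.5323, -0.3149, 0.0191]
tool_rot: [-3.141, 0.001, -2.985]
wrist_force: [-3.3, 3.8, 16.1]
finger_gap: 0.0597
grasp_force: 20.0
```

move_arm:
  rows: [0,0,0,0,0,0,0,0,0,0,0,0,0,0,0,0,0,0,0,0,0,0,0,0]
  jaw: 0

```text
time: 7.8
ee_pos: [0.5315, -0.3149, 0.017]
tool_rot: [3.142, -0.0, -2.985]
wrist_force: [0.8, 0.3, -1.2]
finger_gap: 0.0882
grasp_force: 0.0
```

move_arm:
  rows: [0,0,-2,0,0,0,-5,0,0,0,-9,0,0,2,-13,0,0,5,-17,0,0,9,-19,0,0,13,-20,0,0,17,-20,0,0,21,-20,0,0,25,-20,0,0,29,-20,0,0,31,-20,0]

```text
time: 8.8
ee_pos: [0.4824, -0.0041, 0.2174]
tool_rot: [3.14, 0.0, -2.981]
wrist_force: [-0.1, 0.3, 0.7]
finger_gap: 0.088
grasp_force: 0.0
```

Run:
```python
from hov import *
for n in('top','side'):snap(n,n+'3')
for z in(.006,):
    dishfit('side3',(285,155,362,200),z,[.532,-.315,.155],120)
    dishfit('top3',(440,205,515,275),z,[.532,-.315,.155],140)
a=load('side3')['frame'][135:215,260:380]; b=load('top3')['frame'][190:300,410:530]
cv2.imwrite('pics/v3.png',np.hstack([cv2.resize(a,(480,320),interpolation=3),cv2.resize(b,(320,293),interpolation=3)[:293] if 0 else cv2.resize(b,(320,320),interpolation=3)]))
```

```text
side3 120 [ 0.5309 -0.3211  0.1807] 10.35 res 0.32 339 [303.625 164.625] [338.375 182.375]
top3 140 [ 0.5322 -0.3144  0.1688] 9.67 res 0.2 517 [452.625 218.625] [488.375 266.375]
```

View pics/v3.png

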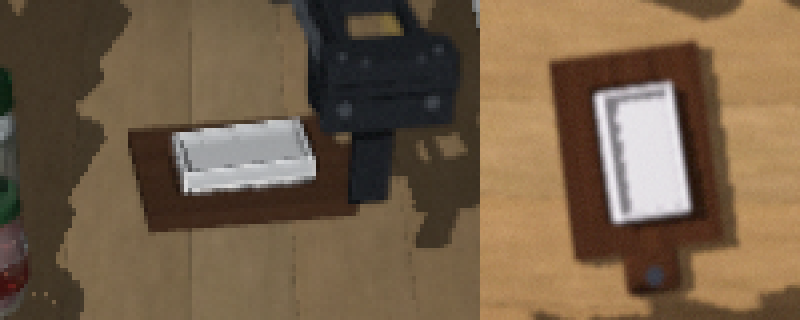

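```bash
cat > seat.py <<'E'
from h import *
from scipy.spatial.transform import Rotation as Ro
np.set_printoptions(precision=4,suppress=True)
S=4
def cpts(fn,roi,thr):
    c=load(fn);x0,y0,x1,y1=roi
    a=cv2.resize(c['frame'][y0:y1,x0:x1],None,fx=S,fy=S,interpolation=3).astype(float)
    m=((a[...,0]>thr)&(a[...,0]>.8*a[...,2])).astype(np.uint8); return c,(contour(m,S)+.5)/S-.5+[x0,y0]
def run(k,zs=(.006,.008,.010,.012,.014),ts=(75,140)):
    views=[cpts('side'+k,(298,155,345,187),ts[0]),cpts('top'+k,(440,205,500,275),ts[1])]
    offs=[np.array([.5328,-.316]),np.array([.5318,-.3134])]  # board centre per camera
    yb=np.radians(8.9)
    def res(p,fixz=None):
        out=[]
        for (c,pts),o in zip(views,offs):
            P=box(.096,.06,0,.02); R=Ro.from_euler('zyx',[yb+p[2],p[4],p[3]]).as_matrix()
            X=P@R.T+[*(o+p[:2]),p[5] if fixz is None else fixz]
            # clip lower vertices at board top along the vertical edges
            lo,hi=X[0::2],X[1::2]; t=np.clip((.0143-lo[:,2])/(hi[:,2]-lo[:,2]),0,1)[:,None]; X=np.vstack([lo+t*(hi-lo),hi])
            h=cv2.convexHull(w2pix(c,X).astype(np.float32)); out+=[np.clip(cv2.pointPolygonTest(h,(float(x),float(y)),True),-3,3)/np.sqrt(len(pts)) for x,y in pts]
        return np.array(out)
    for z in zs:
        r=least_squares(lambda p:res(np.r_[p,0,0,z]),[0,0,0],diff_step=1e-4,x_scale=[.01,.01,.1],loss='soft_l1',f_scale=.03); print('flat z',z,'dxy',r.x[:2],'dyaw',np.degrees(r.x[2]).round(2),'cost',r.cost.round(5))
    for z0 in (.006,.011):
        r=least_squares(res,[0,0,0,.0,.0,z0],diff_step=1e-4,x_scale=[.01,.01,.1,.1,.1,.01],loss='soft_l1',f_scale=.03); print('free',r.x[:2],'yaw,roll,pitch',np.degrees(r.x[2:5]).round(2),'z',r.x[5].round(4),'cost',r.cost.round(5))
    print([ (len(v[1]),v[1].min(0),v[1].max(0)) for v in views])
if __name__=='__main__':
    import sys; run(sys.argv[1])
E
python3 seat.py 3; python3 -c "
from h import *
g=load('side3')['frame'];print(g[160:190,312].tolist());print(g[160:190,325].tolist())"
```

```text
flat z 0.006 dxy [-0.0002  0.    ] dyaw 0.0 cost 0.28729
flat z 0.008 dxy [-0.0002  0.    ] dyaw 0.0 cost 0.22346
flat z 0.01 dxy [-0.0001  0.0006] dyaw 0.0 cost 0.22948
flat z 0.012 dxy [-0.0001  0.    ] dyaw 0.09 cost 0.33586
flat z 0.014 dxy [0.     0.0014] dyaw 0.0 cost 0.39631
free [-0.0001  0.0003] yaw,roll,pitch [-0.03  0.    0.  ] z 0.0084 cost 0.22144
free [-0.      0.0004] yaw,roll,pitch [-0.  0.  0.] z 0.0086 cost 0.22085
[(435, array([302.625, 163.625]), array([338.375, 183.375])), (650, array([452.625, 217.625]), array([488.375, 266.375]))]
[[83, 111, 130], [85, 112, 131], [81, 110, 129], [80, 108, 128], [81, 109, 128], [62, 85, 105], [35, 49, 68], [195, 193, 194], [195, 193, 191], [186, 183, 181], [176, 174, 172], [167, 164, 163], [164, 162, 160], [164, 161, 158], [165, 163, 161], [164, 161, 160], [166, 164, 162], [190, 188, 187], [191, 188, 187], [189, 185, 184], [184, 182, 180], [195, 193, 193], [158, 161, 166], [66, 72, 83], [29, 38, 59], [24, 37, 56], [23, 36, 56], [27, 38, 58], [26, 39, 61], [29, 41, 63]]
[[80, 105, 124], [80, 105, 124], [77, 104, 123], [79, 106, 124], [60, 81, 101], [98, 105, 114], [173, 171, 170], [186, 183, 181], [182, 179, 177], [168, 165, 163], [162, 160, 159], [163, 160, 157], [164, 162, 160], [162, 161, 159], [166, 162, 160], [131, 129, 129], [202, 199, 197], [193, 189, 186], [184, 180, 178], [189, 186, 185], [210, 210, 210], [126, 130, 135], [48, 57, 69], [27, 38, 57], [25, 37, 56], [28, 38, 57], [25, 37, 56], [32, 43, 63], [30, 43, 65], [24, 39, 60]]
```

```bash
python3 - <<'E'
s=open('seat.py').read()
i=s.index("    for z in zs:"); j=s.index("    print([ (len")
s=s[:i]+'''    from scipy.optimize import minimize
    sc=np.array([.003,.003,.05,.03,.03,.003])
    cost=lambda p:np.sum(np.sqrt(1+(res(p)*np.sqrt(500)/.4)**2)-1)
    for z in zs:
        r=minimize(lambda q:cost(np.r_[q*sc[:3],0,0,z]),np.zeros(3),method='Nelder-Mead',options=dict(initial_simplex=np.vstack([np.zeros(3),np.eye(3)]),xatol=.02,fatol=.05)); print('flat z',z,'dxy',r.x[:2]*sc[:2],'dyaw',np.degrees(r.x[2]*sc[2]).round(2),'cost',round(r.fun,1))
    q0=np.r_[0,0,0,0,0,.008/sc[5]]
    r=minimize(lambda q:cost(q*sc),q0,method='Nelder-Mead',options=dict(initial_simplex=np.vstack([q0,q0+np.eye(6)]),xatol=.02,fatol=.05,maxiter=1500)); p=r.x*sc; print('free',p[:2],'yaw,roll,pitch',np.degrees(p[2:5]).round(2),'z',p[5].round(4),'cost',round(r.fun,1))
'''+s[j:]
s=s.replace("ts=(75,140)","ts=(105,140)")
open('seat.py','w').write(s)
E
time python3 seat.py 3
```

```text
flat z 0.006 dxy [-0.0002 -0.0004] dyaw 0.99 cost 566.6
flat z 0.008 dxy [-0.0002  0.    ] dyaw 0.99 cost 468.3
flat z 0.01 dxy [-0.0002  0.0005] dyaw 0.84 cost 527.4
flat z 0.012 dxy [-0.0002  0.0009] dyaw 0.71 cost 705.9
flat z 0.014 dxy [-0.0002  0.0013] dyaw 0.72 cost 941.7
free [-0.0008  0.0002] yaw,roll,pitch [0.58 0.92 2.46] z 0.0084 cost 402.1
[(432, array([302.625, 163.625]), array([338.375, 182.375])), (650, array([452.625, 217.625]), array([488.375, 266.375]))]
real	0m12.859s
user	0m13.236s
sys	0m0.229s
```

The fits from both views, together with the 16 N I met at TCP z=0.019, suggest that the -x (handle) end of the dish is caught about 4 mm high. The +x end is down. I'll regrip, raise it slightly, shift it about 1.5 mm towards +x and lower it again.

move_arm:
  rows: [0,-4,0,0,0,-8,0,0,0,-12,0,0,0,-16,0,0,0,-20,2,0,0,-24,4,0,0,-27.5,7,0,0,-30,10,0,0,-31,13,0,0,-31,15,0,0,-31,16.5,0,0,-31,16.5,0]

```text
time: 9.9
ee_pos: [0.5286, -0.3153, 0.0485]
tool_rot: [3.139, -0.006, -2.987]
wrist_force: [-0.4, 1.1, -0.4]
finger_gap: 0.0882
grasp_force: 0.0
```

move_arm:
  rows: [0,0,1,0,0,0,2,0,0,0,2.8,0,0,0,3.2,0,0,0,3.4,0,0,0,3.4,0]

```text
time: 10.4
ee_pos: [0.5317, -0.3147, 0.0181]
tool_rot: [3.141, -0.0, -2.985]
wrist_force: [-0.1, -0.5, 0.1]
finger_gap: 0.0882
grasp_force: 0.0
```

```bash
python3 plan.py .5323 -.3149 .0175 188.95
```

```text
t 10.4 tcp [ 0.5317 -0.3147  0.0181] rpy [ 1.7999e+02 -1.0000e-02 -1.7104e+02] -> d cm [-0.06 -0.03  0.06] turn 0.01
```

move_arm:
  rows: [0,0,0,0,0,0,0,0,0,0,0,0,0,0,0,0,0,0,0,0,0,0,0,0,0,0,-0.3,0,0,0,-0.6,0,-0.15,0,-0.6,0,-0.15,0,-0.6,0]
  jaw: 1
  squeeze: 15

```text
time: 11.23
ee_pos: [0.5336, -0.3146, 0.0244]
tool_rot: [-3.141, 0.001, -2.985]
wrist_force: [1.6, 0.6, -1.7]
finger_gap: 0.0596
grasp_force: 15.0
```

move_arm:
  rows: [0,0,0.1,0,0,0,0.2,0,0,0,0.3,0,0,0,0.4,0,0,0,0.5,0,0,0,0.5,0]

```text
time: 11.73
ee_pos: [0.533, -0.3145, 0.0189]
tool_rot: [3.141, -0.0, -2.985]
wrist_force: [-0.3, 0.1, -1.9]
finger_gap: 0.0599
grasp_force: 15.0
```

move_arm:
  rows: [0,0,0.05,0,0,0,0.1,0,0,0,0.15,0,0,0,0.2,0,0,0,0.2,0]

```text
time: 12.15
ee_pos: [0.5329, -0.3148, 0.0173]
tool_rot: [3.142, -0.0, -2.986]
wrist_force: [-1.8, -0.2, 1.8]
finger_gap: 0.0602
grasp_force: 15.0
```

move_arm:
  rows: [0,0,0.05,0,0,0,0.1,0,0,0,0.1,0]

```text
time: 12.4
ee_pos: [0.5331, -0.3149, 0.0162]
tool_rot: [-3.141, -0.0, -2.986]
wrist_force: [-1.7, -0.0, 2.1]
finger_gap: 0.0595
grasp_force: 15.0
```

move_arm:
  rows: [0,0,0,0,0,0,0,0,0,0,0,0,0,0,0,0,0,0,-0.1,0,0,0,-0.1,0]
  jaw: 0

```text
time: 12.9
ee_pos: [0.5334, -0.3146, 0.0174]
tool_rot: [-3.141, 0.0, -2.985]
wrist_force: [-0.2, -0.5, -0.3]
finger_gap: 0.0879
grasp_force: 0.0
```

move_arm:
  rows: [0,0,-2,0,0,0,-5,0,0,0,-9,0,0,2,-13,0,0,5,-17,0,0,9,-19,0,0,13,-20,0,0,17,-20,0,0,21,-20,0,0,25,-20,0,0,29,-20,0,0,33,-20,0]

```text
time: 13.9
ee_pos: [0.4818, 0.0096, 0.2176]
tool_rot: [-3.142, 0.001, -2.986]
wrist_force: [1.4, -0.5, 0.2]
finger_gap: 0.088
grasp_force: 0.0
```

```bash
python3 - <<'E'
from h import *
for n in('top','side'):snap(n,n+'4')
a=load('side4')['frame'][150:205,280:365]; b=load('side3')['frame'][150:205,280:365]
cv2.imwrite('pics/v4.png',np.hstack([cv2.resize(x,(400,259),interpolation=3) for x in(b,a)]))
E
python3 seat.py 4
```

```text
flat z 0.006 dxy [0.0011 0.0006] dyaw 0.21 cost 405.2
flat z 0.008 dxy [0.001  0.0011] dyaw 0.17 cost 483.1
flat z 0.01 dxy [0.001  0.0015] dyaw 0.07 cost 676.6
flat z 0.012 dxy [0.001  0.0019] dyaw 0.01 cost 913.4
flat z 0.014 dxy [0.001  0.0023] dyaw -0.13 cost 1172.5
free [0.0009 0.001 ] yaw,roll,pitch [0.02 1.96 0.9 ] z 0.0069 cost 395.7
[(409, array([302.625, 165.625]), array([337.375, 182.375])), (639, array([452.625, 217.625]), array([487.375, 265.375]))]
```

View pics/v4.png

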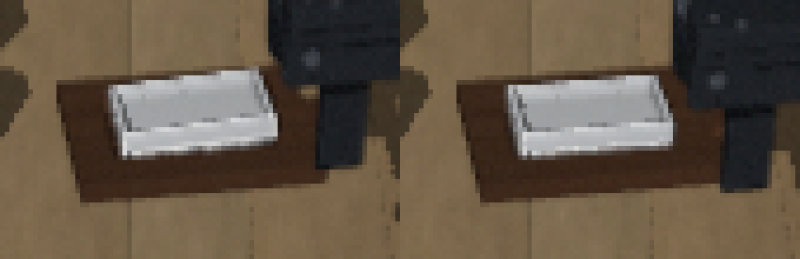

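In the side crop the right half shows the dish level now, its rim parallel to the board from about (510,80) to (672,118). The fit gives flat, z≈6 mm, about 1 mm off centre and 0.2° off square, so it is seated. On to the tongs.

```bash
python3 plan.py .486 .3245 .05 179.3
```

```text
t 14.0 tcp [0.4814 0.0152 0.2174] rpy [ 1.7982e+02  2.0000e-02 -1.7044e+02] -> d cm [-5.59 30.37 16.84] turn 10.26
```

move_arm:
  rows: [-0.6,3.5,0,1.5,-1.2,7,0,3,-1.9,10.5,0,4.5,-2.6,14,0,6,-3.2,17.5,0,7.5,-3.9,21,2,9,-4.5,24.5,4,10,-5.1,27.5,7,10.3,-5.5,29.5,9,10.3,-5.6,30.4,10,10.3,-5.6,30.4,10,10.3,-5.6,30.4,10,10.3]

```text
time: 15.0
ee_pos: [0.4908, 0.3154, 0.1174]
tool_rot: [-3.14, -0.0, 3.117]
wrist_force: [-0.0, -0.3, 0.7]
finger_gap: 0.088
grasp_force: 0.0
```

```bash
python3 plan.py .486 .3245 .004 179.3
```

```text
t 15.0 tcp [0.4908 0.3154 0.1174] rpy [-1.7992e+02 -1.0000e-02  1.7862e+02] -> d cm [ 0.51  0.91 11.34] turn -0.68
```

move_arm:
  rows: [0.5,0.9,1,-0.7,0.5,0.9,2.5,-0.7,0.5,0.9,4,-0.7,0.5,0.9,5.5,-0.7,0.5,0.9,6.5,-0.7,0.5,0.9,7,-0.7,0.5,0.9,7,-0.7,0.5,0.9,7,-0.7]

```text
time: 15.67
ee_pos: [0.4861, 0.3258, 0.0478]
tool_rot: [3.141, 0.001, 3.13]
wrist_force: [-0.0, -0.2, 0.2]
finger_gap: 0.0882
grasp_force: 0.0
```

```bash
python3 plan.py .486 .3245 .004 179.3
```

```text
t 15.67 tcp [0.4861 0.3258 0.0478] rpy [1.7998e+02 4.0000e-02 1.7932e+02] -> d cm [ 0.01 -0.13  4.38] turn 0.02
```

move_arm:
  rows: [0,-0.1,1,0,0,-0.1,2.2,0,0,-0.1,3.3,0,0,-0.1,4,0,0,-0.1,4.3,0,0,-0.1,4.4,0,0,-0.1,4.4,0,0,-0.1,4.4,0]

```text
time: 16.33
ee_pos: [0.4859, 0.3251, 0.0034]
tool_rot: [3.141, 0.0, 3.13]
wrist_force: [-0.1, 1.0, -0.3]
finger_gap: 0.088
grasp_force: 0.0
```

move_arm:
  rows: [0,0,0,0,0,0,0,0,0,0,0,0,0,0,0,0,0,0,0,0,0,0,0,0,0,0,0,0,0,0,0,0]
  jaw: 0.32
  squeeze: 20

```text
time: 17.0
ee_pos: [0.4861, 0.3251, 0.0035]
tool_rot: [3.141, 0.001, 3.13]
wrist_force: [1.6, -0.1, 3.1]
finger_gap: 0.0602
grasp_force: 5.5
```

move_arm:
  rows: [0,0,-0.3,0,0,0,-0.8,0,0,0,-1.5,0,0,0,-2.5,0,0,0,-3.5,0,0,0,-4.7,0,0,0,-6,0,0,0,-7.2,0,0,0,-8.2,0,0,0,-8.8,0,0,0,-9,0,0,0,-9,0]

```text
time: 18.0
ee_pos: [0.4859, 0.3251, 0.0938]
tool_rot: [3.141, 0.001, 3.13]
wrist_force: [0.1, 0.2, -2.0]
finger_gap: 0.0601
grasp_force: 5.0
```

```bash
python3 plan.py .4105 .119 .093 190
python3 - <<'E'
from h import *
for n in('top','side'):snap(n,n+'5')
a=load('side5')['frame'][260:400,270:430]; b=load('top5')['frame'][190:330,110:270]
cv2.imwrite('pics/v5.png',np.hstack([cv2.resize(x,(400,350),interpolation=3) for x in(a,b)]))
E
```

```text
t 18.0 tcp [0.4859 0.3251 0.0938] rpy [1.7997e+02 4.0000e-02 1.7935e+02] -> d cm [  7.3  -20.69   0.06] turn -10.65
```

View pics/v5.png

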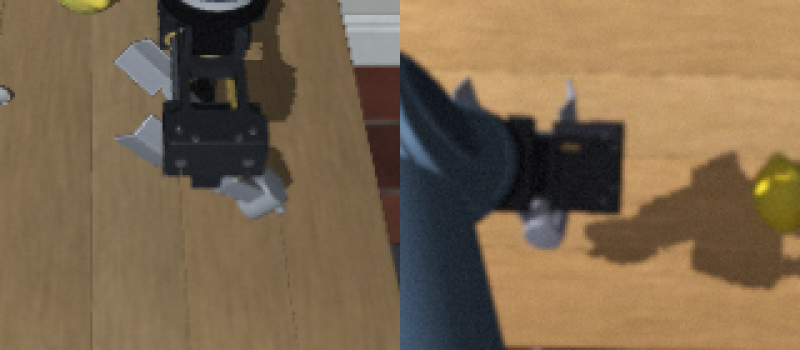

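The last picture shows the tongs tilted in the grip: head low at (260,200), jaws high at (140,60). The splayed arms touch only the front edges of the pads, ahead of the centre of mass. I'll set them down flat again and regrip about 1 cm further back. I've used all 10 views, so from here I measure numerically.

move_arm:
  rows: [0,0,1,0,0,0,2,0,0,0,3,0,0,0,4,0,0,0,5,0,0,0,5.8,0,0,0,6.6,0,0,0,7.3,0,0,0,8,0,0,0,8.5,0,0,0,8.8,0,0,0,8.8,0]

```text
time: 19.1
ee_pos: [0.4853, 0.3248, 0.0047]
tool_rot: [-3.141, -0.001, 3.13]
wrist_force: [-0.9, 0.2, -0.8]
finger_gap: 0.0597
grasp_force: 4.8
```

move_arm:
  rows: [0,0,0,0,0,0,0,0,0,0,0,0,0,0,0,0,0,0,0,0,0,0,0,0]
  jaw: 0

```text
time: 19.6
ee_pos: [0.4858, 0.325, 0.0054]
tool_rot: [3.141, 0.0, 3.13]
wrist_force: [0.2, 0.1, 0.4]
finger_gap: 0.0882
grasp_force: 0.0
```

move_arm:
  rows: [0,0,-2,0,0,0,-5,0,0,0,-8,0,0,0,-12,0,0,-4,-14,0,0,-8,-15,0,0,-12,-15,0,0,-16,-15,0,0,-20,-15,0,0,-24,-15,0,0,-26,-15,0,0,-26,-15,0]

```text
time: 20.6
ee_pos: [0.4824, 0.059, 0.1554]
tool_rot: [-3.139, -0.0, 3.122]
wrist_force: [0.5, -0.3, 0.2]
finger_gap: 0.0883
grasp_force: 0.0
```

```bash
cat > tong.py <<'E'
from h import *
import sys
np.set_printoptions(precision=4,suppress=True)
def grey(c,roi,S=4):
    x0,y0,x1,y1=roi; a=cv2.resize(c['frame'][y0:y1,x0:x1],None,fx=S,fy=S,interpolation=3).astype(float)
    m=((a[...,0]>.82*a[...,2])&(a[...,0]>70)).astype(np.uint8); n,l,s,_=cv2.connectedComponentsWithStats(m)
    i=1+np.argmax(s[1:,4]); return l==i,s[i,4]
for k in sys.argv[1:]:
    c=load('top'+k); m,A=grey(c,(130,205,215,315)); v,u=np.nonzero(m)
    w=pix2w(c,np.c_[u,v]/4-.375+[130,205],.03)[:,:2]
    print(k,'area',A,'bbox',w.min(0),w.max(0))
    for x in np.arange(.36,.60,.012):
        r=w[abs(w[:,0]-x)<.003,1]
        if len(r): print(round(x,3),'y',r.min().round(4),r.max().round(4),'mid',((r.min()+r.max())/2).round(4))
E
python3 -c "
from h import *
for n in('top','side'):snap(n,n+'6')
"; python3 tong.py 0 6
```

```text
0 area 10416 bbox [0.3805 0.278 ] [0.5615 0.3783]
0.384 y 0.3206 0.3267 mid 0.3237
0.396 y 0.3106 0.3399 mid 0.3253
0.408 y 0.3088 0.3445 mid 0.3266
0.42 y 0.3092 0.343 mid 0.3261
0.432 y 0.3034 0.3477 mid 0.3255
0.444 y 0.2995 0.3503 mid 0.3249
0.456 y 0.2957 0.355 mid 0.3253
0.468 y 0.294 0.3576 mid 0.3258
0.48 y 0.2943 0.3581 mid 0.3262
0.492 y 0.2926 0.3607 mid 0.3266
0.504 y 0.2909 0.3633 mid 0.3271
0.516 y 0.2808 0.3745 mid 0.3276
0.528 y 0.2853 0.375 mid 0.3302
0.54 y 0.2837 0.3755 mid 0.3296
0.552 y 0.282 0.3781 mid 0.3301
0.564 y 0.2845 0.3763 mid 0.3304
6 area 10768 bbox [0.3826 0.2754] [0.5638 0.3741]
0.384 y 0.3207 0.3267 mid 0.3237
0.396 y 0.3127 0.3378 mid 0.3253
0.408 y 0.3087 0.3425 mid 0.3256
0.42 y 0.3072 0.3408 mid 0.324
0.432 y 0.3034 0.3455 mid 0.3245
0.444 y 0.2994 0.3481 mid 0.3238
0.456 y 0.2956 0.3529 mid 0.3242
0.468 y 0.2939 0.3555 mid 0.3247
0.48 y 0.2921 0.3559 mid 0.324
0.492 y 0.2904 0.3585 mid 0.3245
0.504 y 0.2887 0.359 mid 0.3239
0.516 y 0.2786 0.3702 mid 0.3244
0.528 y 0.279 0.3707 mid 0.3249
0.54 y 0.2773 0.3733 mid 0.3253
0.552 y 0.2777 0.3738 mid 0.3258
0.564 y 0.2781 0.3741 mid 0.3261
```

```bash
python3 plan.py .4765 .3243 .05 180.3
```

```text
t 20.7 tcp [0.4828 0.0645 0.1554] rpy [1.7998e+02 2.0000e-02 1.7924e+02] -> d cm [ 0.98 25.96 10.55] turn -1.06
```

move_arm:
  rows: [0.1,4,0,0,0.3,8,0,-1,0.5,12,0,-1,0.7,16,0,-1,0.9,20,0,-1,1,23.5,1,-1,1,25.5,3,-1,1,26,6,-1,1,26,8.5,-1,1,26,10,-1,1,26,10.5,-1,1,26,10.5,-1]

```text
time: 21.7
ee_pos: [0.474, 0.3261, 0.049]
tool_rot: [-3.141, -0.002, -3.133]
wrist_force: [0.3, 0.3, -0.1]
finger_gap: 0.0883
grasp_force: 0.0
```

```bash
python3 plan.py .4765 .3243 .0035 180.3
```

```text
t 21.7 tcp [0.474  0.3261 0.049 ] rpy [-1.7995e+02 -1.3000e-01 -1.7952e+02] -> d cm [-0.26 -0.18  4.55] turn 0.18
```

move_arm:
  rows: [-0.1,-0.1,1,0,-0.1,-0.1,2.2,0,-0.1,-0.1,3.3,0,-0.1,-0.1,4,0,-0.1,-0.1,4.4,0,-0.1,-0.1,4.5,0,-0.1,-0.1,4.5,0,-0.1,-0.1,4.5,0]

```text
time: 22.37
ee_pos: [0.4769, 0.3242, 0.0055]
tool_rot: [3.141, 0.0, -3.136]
wrist_force: [-0.1, -0.8, -0.8]
finger_gap: 0.0883
grasp_force: 0.0
```

move_arm:
  rows: [0,0,0,0,0,0,0,0,0,0,0,0,0,0,0,0,0,0,0,0,0,0,0,0,0,0,0,0,0,0,0,0]
  jaw: 0.35
  squeeze: 25

```text
time: 23.03
ee_pos: [0.477, 0.3241, 0.0054]
tool_rot: [3.141, 0.001, -3.136]
wrist_force: [0.5, 0.2, 1.2]
finger_gap: 0.0574
grasp_force: 6.2
```

move_arm:
  rows: [0,0,-0.2,0,0,0,-0.5,0,0,0,-0.9,0,0,0,-1.4,0,0,0,-1.9,0,0,0,-2.4,0,0,0,-2.7,0,0,0,-2.9,0,0,0,-3,0,0,0,-3,0,0,0,-3,0]

```text
time: 23.95
ee_pos: [0.4768, 0.3241, 0.0352]
tool_rot: [3.141, 0.0, -3.136]
wrist_force: [0.1, 0.1, -0.3]
finger_gap: 0.057
grasp_force: 5.5
```

```bash
cat > tilt.py <<'E'
from h import *
import sys
from scipy.spatial.transform import Rotation as Ro
np.set_printoptions(precision=3,suppress=True)
def tilt(k,piv,h,yaw,off,wj=.045):
    # piv: world xy of TCP; off: tongs-frame x of the TCP; h: lift; tilt>0: jaws up
    c=load('side'+k); f=c['frame'].astype(float); g=((f[...,0]>.82*f[...,2])&(f[...,0]>70)).astype(np.uint8)
    ths=np.linspace(0,2*np.pi,20); sc=[]
    head=np.array([[-.079+.017*np.cos(t),.017*np.sin(t),z] for t in ths for z in(0,.03)])
    jaws=[np.array([[x,s*wj,z] for x in(.034,.078) for z in(0,.036)]) for s in(1,-1)]
    for a in range(-50,51,5):
        r=[]
        for P in [head]+jaws:
            X=(Ro.from_euler('zy',[yaw,-np.radians(a)]).apply(P-[off,0,.02]))+[piv[0],piv[1],h+.02]
            m=cv2.fillConvexPoly(np.zeros(g.shape,np.uint8),cv2.convexHull(w2pix(c,X).astype(np.int32)),1); r.append((g*m).sum()/m.sum())
        sc.append((a,*np.round(r,2)))
    for x in sc: print(*x, 'sum',round(sum(x[1:]),2))
E
python3 - <<'E'
from tilt import *
snap('side','side7'); s=env.state(); print(s['ee_pos'],s['finger_gap'],s['grasp_force'],s['tool_rot'],s['torque'])
tilt('7',s['ee_pos'][:2],s['ee_pos'][2]-.004,.005,-.0105)
print('control: earlier tilted'); tilt('5',[.486,.325],.09,-.01,-.001)
E
```

```text
[0.477 0.324 0.035] 0.05735307984836872 5.543466785093187 [ 3.142  0.    -3.136] [ 0.033 -0.122 -0.018]
-50 0.0 0.0 0.32 sum 0.32
-45 0.0 0.0 0.25 sum 0.25
-40 0.0 0.0 0.15 sum 0.15
-35 0.0 0.0 0.15 sum 0.15
-30 0.01 0.0 0.12 sum 0.13
-25 0.04 0.0 0.12 sum 0.16
-20 0.09 0.0 0.17 sum 0.26
-15 0.14 0.0 0.29 sum 0.43
-10 0.21 0.02 0.41 sum 0.64
-5 0.27 0.1 0.57 sum 0.94
0 0.35 0.23 0.7 sum 1.28
5 0.44 0.35 0.8 sum 1.59
10 0.51 0.5 0.85 sum 1.86
15 0.56 0.63 0.77 sum 1.96
20 0.63 0.77 0.66 sum 2.06
25 0.66 0.92 0.49 sum 2.07
30 0.57 0.82 0.37 sum 1.76
35 0.47 0.69 0.23 sum 1.39
40 0.37 0.54 0.12 sum 1.03
45 0.24 0.41 0.02 sum 0.67
50 0.14 0.26 0.0 sum 0.4
control: earlier tilted
-50 0.0 0.0 0.52 sum 0.52
-45 0.0 0.0 0.48 sum 0.48
-40 0.0 0.0 0.38 sum 0.38
-35 0.0 0.0 0.3 sum 0.3
-30 0.0 0.0 0.23 sum 0.23
-25 0.0 0.0 0.15 sum 0.15
-20 0.0 0.0 0.09 sum 0.09
-15 0.0 0.0 0.08 sum 0.08
-10 0.0 0.0 0.08 sum 0.08
-5 0.0 0.0 0.13 sum 0.13
0 0.0 0.01 0.19 sum 0.2
5 0.0 0.03 0.23 sum 0.26
10 0.0 0.07 0.32 sum 0.39
15 0.01 0.13 0.42 sum 0.56
20 0.07 0.23 0.54 sum 0.84
25 0.15 0.33 0.62 sum 1.1
30 0.26 0.42 0.72 sum 1.4
35 0.36 0.47 0.77 sum 1.6
40 0.49 0.54 0.75 sum 1.78
45 0.62 0.58 0.63 sum 1.83
50 0.75 0.54 0.55 sum 1.84
```

The tongs still pivot: the head is resting on the table and the tilt is about 20°. I'll set them down and regrip another 12 mm back.

move_arm:
  rows: [0,0,0.5,0,0,0,1,0,0,0,1.5,0,0,0,2,0,0,0,2.5,0,0,0,2.9,0,0,0,3.1,0,0,0,3.1,0]

```text
time: 24.67
ee_pos: [0.4764, 0.3238, 0.0038]
tool_rot: [-3.141, -0.001, -3.136]
wrist_force: [0.6, 0.1, 0.1]
finger_gap: 0.0574
grasp_force: 5.6
```

move_arm:
  rows: [0,0,0,0,0,0,0,0,0,0,0,0,0.3,0,0,0,0.8,0,0,0,1.2,0,0,0,1.2,0,0,0,1.2,0,0,0]
  jaw: 0.1

```text
time: 25.33
ee_pos: [0.4642, 0.3241, 0.0043]
tool_rot: [-3.142, -0.0, -3.135]
wrist_force: [-0.0, 0.1, 1.0]
finger_gap: 0.0791
grasp_force: 0.0
```

move_arm:
  rows: [0,0,0,0,0,0,0,0,0,0,0,0,0,0,0,0,0,0,0,0,0,0,0,0]
  jaw: 0.36

```text
time: 25.83
ee_pos: [0.465, 0.3239, 0.0043]
tool_rot: [3.141, 0.0, -3.136]
wrist_force: [0.2, 0.2, -0.2]
finger_gap: 0.0566
grasp_force: 6.6
```

move_arm:
  rows: [0,0,-0.2,0,0,0,-0.5,0,0,0,-0.9,0,0,0,-1.4,0,0,0,-1.9,0,0,0,-2.4,0,0,0,-2.9,0,0,0,-3.4,0,0,0,-3.8,0,0,0,-4,0,0,0,-4,0]

```text
time: 26.75
ee_pos: [0.465, 0.3242, 0.0448]
tool_rot: [3.141, 0.001, -3.136]
wrist_force: [0.1, -0.0, -0.8]
finger_gap: 0.0563
grasp_force: 6.4
```

Run:
```python
from tilt import *
f=[]
for i in range(4): snap('side','side8'); f.append(env.state()['wrist_force'][2])
s=env.state(); print(s['ee_pos'],s['finger_gap'],s['grasp_force'],'fz',np.mean(f),f)
tilt('8',s['ee_pos'][:2],s['ee_pos'][2]-.004,.005,-.0225,.042)
print('edge',pix2w(load('top0'),[[172,327],[262,328],[400,331]],0)[:,:2])
```

```text
[0.465 0.324 0.044] 0.05662398776000753 6.4362609054660425 fz -0.7583636729457186 [np.float64(-1.7455595662823207), np.float64(-0.021620350500335617), np.float64(-1.0977618804998375), np.float64(-0.16851289450038043)]
-50 0.0 0.0 0.88 sum 0.88
-45 0.0 0.0 0.9 sum 0.9
-40 0.0 0.0 0.9 sum 0.9
-35 0.0 0.0 0.79 sum 0.79
-30 0.0 0.0 0.61 sum 0.61
-25 0.0 0.0 0.46 sum 0.46
-20 0.0 0.0 0.26 sum 0.26
-15 0.01 0.0 0.14 sum 0.15
-10 0.02 0.0 0.06 sum 0.08
-5 0.03 0.0 0.04 sum 0.07
0 0.05 0.0 0.1 sum 0.15
5 0.07 0.03 0.2 sum 0.3
10 0.09 0.15 0.34 sum 0.58
15 0.12 0.32 0.52 sum 0.96
20 0.16 0.47 0.69 sum 1.32
25 0.19 0.63 0.84 sum 1.66
30 0.23 0.77 0.9 sum 1.9
35 0.3 0.88 0.69 sum 1.87
40 0.29 0.72 0.54 sum 1.55
45 0.24 0.54 0.36 sum 1.14
50 0.21 0.41 0.21 sum 0.83
edge [[ 0.334  0.325]
 [ 0.337  0.13 ]
 [ 0.337 -0.168]]
```

It pivots with the head resting on the table again, so the grip's friction torque is simply low. Setting it down does level it each time. New plan: grip near the origin, keep the lift low so the head trails on the table, swing the raised jaws over the lemon at heading ≈27°, which keeps the head on the table, and lower. The head then levels the tongs around the lemon.

move_arm:
  rows: [0,0,0.7,0,0,0,1.4,0,0,0,2.1,0,0,0,2.8,0,0,0,3.4,0,0,0,3.8,0,0,0,4.1,0,0,0,4.1,0]

```text
time: 27.62
ee_pos: [0.4643, 0.3236, 0.0027]
tool_rot: [-3.141, -0.001, -3.136]
wrist_force: [-0.4, -0.7, -1.2]
finger_gap: 0.0567
grasp_force: 6.6
```

move_arm:
  rows: [0,0,0,0,0,0,0,0,0,0,0,0,-0.4,0,0,0,-1.1,0,0,0,-1.7,0,0,0,-1.9,0,0,0,-1.9,0,0,0,-1.9,0,0,0]
  jaw: 0.08

```text
time: 28.37
ee_pos: [0.4838, 0.3239, 0.0031]
tool_rot: [-3.142, -0.0, -3.136]
wrist_force: [-0.4, 0.1, -0.3]
finger_gap: 0.0807
grasp_force: 0.0
```

move_arm:
  rows: [0,0,0,0,0,0,0,0,0,0,0,0,0,0,0,0,0,0,0,0,0,0,0,0]
  jaw: 0.34

```text
time: 28.87
ee_pos: [0.4837, 0.324, 0.0032]
tool_rot: [-3.142, 0.0, -3.136]
wrist_force: [-0.3, 0.8, -0.6]
finger_gap: 0.0579
grasp_force: 5.3
```

move_arm:
  rows: [0,0,-0.3,0,0,0,-0.8,0,0,0,-1.5,0,0,0,-2.2,0,0,0,-2.9,0,0,0,-3.6,0,0,0,-4.2,0,0,0,-4.6,0,0,0,-4.8,0,0,0,-4.8,0]

```text
time: 29.7
ee_pos: [0.484, 0.3243, 0.0518]
tool_rot: [3.141, 0.001, -3.136]
wrist_force: [1.1, 0.4, 0.6]
finger_gap: 0.0579
grasp_force: 5.2
```

Run:
```python
from tilt import *
from plan import plan
snap('side','side9'); snap('top','top9')
s=env.state(); print(s['finger_gap'],s['grasp_force'],'fz',s['wrist_force'][2])
plan([.4123,.1006,.053],207)
tilt('9',s['ee_pos'][:2],s['ee_pos'][2]-.004,.005,-.003,.042)
```

```text
0.05813265975321417 5.194204340843953 fz -0.2537659823978343
t 29.8 tcp [0.484 0.324 0.051] rpy [ 179.99    0.03 -179.66] -> d cm [  7.29 -22.31  -0.18] turn -26.66
-50 0.0 0.0 0.51 sum 0.51
-45 0.0 0.0 0.49 sum 0.49
-40 0.0 0.0 0.41 sum 0.41
-35 0.0 0.0 0.32 sum 0.32
-30 0.0 0.0 0.24 sum 0.24
-25 0.0 0.0 0.16 sum 0.16
-20 0.0 0.0 0.11 sum 0.11
-15 0.0 0.0 0.1 sum 0.1
-10 0.0 0.0 0.14 sum 0.14
-5 0.04 0.04 0.21 sum 0.29
0 0.1 0.09 0.32 sum 0.51
5 0.18 0.16 0.45 sum 0.79
10 0.27 0.31 0.57 sum 1.15
15 0.38 0.43 0.71 sum 1.52
20 0.47 0.53 0.84 sum 1.84
25 0.55 0.66 0.91 sum 2.12
30 0.63 0.77 0.88 sum 2.28
35 0.73 0.84 0.73 sum 2.3
40 0.68 0.75 0.59 sum 2.02
45 0.54 0.62 0.46 sum 1.62
50 0.43 0.5 0.35 sum 1.28
```

Tilt is about 33° with the head on the table, as planned. I raise slightly so the fingertips clear the lemon top, then sweep over while turning.

move_arm:
  rows: [0,0,-0.5,0,0,0,-0.9,0,0.3,-1,-0.9,-1,0.8,-2.5,-0.9,-3,1.3,-4.2,-0.9,-6,1.9,-6,-0.9,-9,2.4,-7.8,-0.9,-12,3,-9.6,-0.9,-14,3.5,-11.4,-0.9,-16,4,-13,-0.9,-18,4.3,-14,-0.9,-19.5,4.3,-14,-0.9,-20]

```text
time: 30.8
ee_pos: [0.4404, 0.1802, 0.0601]
tool_rot: [-3.14, -0.002, -2.788]
wrist_force: [0.0, -0.5, -1.0]
finger_gap: 0.0586
grasp_force: 5.1
```

Run:
```python
from tilt import *
from plan import plan
snap('side','side10')
s=env.state(); print(s['finger_gap'],s['grasp_force'],'f',s['wrist_force'])
plan([.415,.0958,.060],212)
tilt('10',s['ee_pos'][:2],s['ee_pos'][2]-.004,s['tool_rot'][2]+np.pi,-.003,.042)
```

```text
0.058419290198994195 5.106658962540678 f [ 0.578  0.892 -0.882]
t 30.85 tcp [0.441 0.182 0.06 ] rpy [-179.96   -0.05 -159.7 ] -> d cm [ 5.43 -7.19  0.04] turn -11.7
-50 0.0 0.0 0.26 sum 0.26
-45 0.01 0.0 0.2 sum 0.21
-40 0.04 0.0 0.16 sum 0.2
-35 0.07 0.0 0.1 sum 0.17
-30 0.08 0.0 0.07 sum 0.15
-25 0.11 0.0 0.01 sum 0.12
-20 0.12 0.0 0.0 sum 0.12
-15 0.1 0.0 0.01 sum 0.11
-10 0.09 0.0 0.03 sum 0.12
-5 0.08 0.0 0.08 sum 0.16
0 0.05 0.02 0.13 sum 0.2
5 0.03 0.03 0.22 sum 0.28
10 0.02 0.08 0.35 sum 0.45
15 0.03 0.14 0.51 sum 0.68
20 0.08 0.21 0.66 sum 0.95
25 0.16 0.28 0.81 sum 1.25
30 0.24 0.41 0.92 sum 1.57
35 0.31 0.49 0.94 sum 1.74
40 0.39 0.56 0.79 sum 1.74
45 0.42 0.65 0.64 sum 1.71
50 0.38 0.77 0.5 sum 1.65
```

move_arm:
  rows: [0.5,-0.7,0,-1.5,1.2,-1.6,0,-3,2,-2.7,0,-4.5,2.8,-3.8,0,-6,3.6,-4.9,0,-8,4.4,-5.9,0,-9.5,5,-6.7,0,-11,5.3,-7.1,0,-11.7,5.4,-7.2,0,-11.7,5.4,-7.2,0,-11.7]

```text
time: 31.68
ee_pos: [0.4163, 0.0979, 0.0603]
tool_rot: [-3.142, 0.001, -2.583]
wrist_force: [0.0, -0.0, -1.5]
finger_gap: 0.058
grasp_force: 5.1
```

```bash
cat > lem.py <<'E'
from h import *
def lem(k,rois={'top':(235,235,290,300),'side':(325,245,380,300)}):
    for n,r in rois.items():
        c=load(n+k); x0,y0,x1,y1=r; f=c['frame'][y0:y1,x0:x1].astype(float); m=((f[...,1]>1.95*f[...,0])&(f[...,1]>55)).astype(np.uint8)
        nn,l,s,ce=cv2.connectedComponentsWithStats(m); i=1+np.argmax(s[1:,4]) if nn>1 else 0; print(k,n,'area',s[i,4],'bbox',s[i,:4]+[x0,y0,0,0],'c',(ce[i]+[x0,y0]).round(1))
E
python3 - <<'E'
from tilt import *
from plan import plan
from lem import lem
snap('side','side11'); snap('top','top11')
s=env.state(); print(s['finger_gap'],s['grasp_force'],'f',s['wrist_force'])
plan([.415,.0958,.005],212)
tilt('11',s['ee_pos'][:2],s['ee_pos'][2]-.004,s['tool_rot'][2]+np.pi,-.003,.042)
for k in('0','9','11'):lem(k)
E
```

```text
0.058284459995337906 5.125567013164982 f [-0.338 -0.935 -1.366]
t 31.78 tcp [0.416 0.098 0.06 ] rpy [ 179.99    0.04 -147.93] -> d cm [ 0.24 -0.15  5.53] turn 0.07
-50 0.25 0.0 0.0 sum 0.25
-45 0.29 0.0 0.0 sum 0.29
-40 0.29 0.0 0.0 sum 0.29
-35 0.27 0.0 0.0 sum 0.27
-30 0.22 0.0 0.0 sum 0.22
-25 0.19 0.0 0.0 sum 0.19
-20 0.13 0.01 0.0 sum 0.14
-15 0.08 0.01 0.0 sum 0.09
-10 0.04 0.01 0.02 sum 0.07
-5 0.01 0.02 0.06 sum 0.09
0 0.0 0.04 0.15 sum 0.19
5 0.0 0.04 0.21 sum 0.25
10 0.0 0.08 0.36 sum 0.44
15 0.0 0.1 0.49 sum 0.59
20 0.0 0.13 0.67 sum 0.8
25 0.03 0.18 0.84 sum 1.05
30 0.06 0.23 0.92 sum 1.21
35 0.07 0.29 0.89 sum 1.25
40 0.08 0.33 0.73 sum 1.14
45 0.11 0.41 0.61 sum 1.13
50 0.14 0.38 0.51 sum 1.03
0 top area 610 bbox [250 251  26  33] c [262.3 267.3]
0 side area 500 bbox [337 264  30  23] c [351.8 275.2]
9 top area 603 bbox [250 250  26  34] c [262.3 267.2]
9 side area 3025 bbox [325 245  55  55] c [352. 272.]
11 top area 303 bbox [250 251  24  23] c [259.2 261.6]
11 side area 499 bbox [337 264  30  23] c [351.7 275.2]
```

move_arm:
  rows: [0.1,-0.1,0.4,0,0.2,-0.2,0.8,0,0.2,-0.2,1.2,0,0.2,-0.2,1.6,0,0.2,-0.2,2,0,0.2,-0.2,2.4,0,0.2,-0.2,2.8,0,0.2,-0.2,3.2,0,0.2,-0.2,3.2,0]

```text
time: 32.53
ee_pos: [0.4148, 0.0946, 0.0275]
tool_rot: [3.141, -0.001, -2.582]
wrist_force: [0.1, 0.1, -0.8]
finger_gap: 0.0582
grasp_force: 5.2
```

Run:
```python
from tilt import *
from plan import plan
from lem import lem
snap('side','side12')
s=env.state(); print(s['finger_gap'],s['grasp_force'],'f',s['wrist_force'])
plan([.415,.0958,.005],212)
tilt('12',s['ee_pos'][:2],s['ee_pos'][2]-.004,s['tool_rot'][2]+np.pi,-.003,.042)
lem('12',{'side':(325,245,380,300)})
```

```text
0.057737244823971565 5.173987556700013 f [ 0.454  0.331 -0.345]
t 32.58 tcp [0.415 0.095 0.028] rpy [ 179.99   -0.08 -147.95] -> d cm [-0.09  0.09  2.28] turn 0.05
-50 0.15 0.06 0.18 sum 0.39
-45 0.19 0.06 0.07 sum 0.32
-40 0.22 0.09 0.02 sum 0.33
-35 0.22 0.12 0.01 sum 0.35
-30 0.18 0.14 0.02 sum 0.34
-25 0.17 0.17 0.08 sum 0.42
-20 0.14 0.23 0.13 sum 0.5
-15 0.11 0.27 0.27 sum 0.65
-10 0.07 0.34 0.44 sum 0.85
-5 0.02 0.4 0.55 sum 0.97
0 0.01 0.45 0.75 sum 1.21
5 0.01 0.48 0.9 sum 1.39
10 0.01 0.56 0.91 sum 1.48
15 0.01 0.64 0.76 sum 1.41
20 0.01 0.7 0.62 sum 1.33
25 0.02 0.83 0.44 sum 1.29
30 0.02 0.86 0.26 sum 1.14
35 0.02 0.9 0.11 sum 1.03
40 0.02 0.92 0.0 sum 0.94
45 0.03 0.93 0.01 sum 0.97
50 0.07 0.91 0.1 sum 1.08
12 side area 385 bbox [337 264  26  23] c [349.  275.2]
```

move_arm:
  rows: [0,0,0.3,0,0,0,0.6,0,0,0,0.9,0,0,0,1.2,0,0,0,1.5,0,0,0,1.8,0,0,0,2,0,0,0,2,0,0,0,2,0]

```text
time: 33.33
ee_pos: [0.415, 0.0946, 0.0081]
tool_rot: [3.142, -0.001, -2.582]
wrist_force: [-0.0, 0.1, -0.8]
finger_gap: 0.0581
grasp_force: 5.2
```

Run:
```python
from tilt import *
from plan import plan
from lem import lem
snap('side','side13');snap('top','top13')
s=env.state(); print(s['finger_gap'],s['grasp_force'],'f',s['wrist_force'])
plan([.415,.0958,.008],212)
tilt('13',s['ee_pos'][:2],s['ee_pos'][2]-.004,s['tool_rot'][2]+np.pi,-.003,.042)
lem('13')
a=s['tool_rot'][2]+np.pi; p=s['ee_pos'][:2]; d=np.array([np.cos(a),np.sin(a)]); n=np.array([-d[1],d[0]]); r=np.array([.4684,.1292])-p; print('lemon in tool: ahead',r@d,'left',r@n)
```

```text
0.05839384204553783 5.21500262319023 f [-1.278  0.469 -1.389]
t 33.43 tcp [0.415 0.095 0.008] rpy [ 180.     -0.03 -147.96] -> d cm [-0.06  0.1   0.02] turn 0.04
-50 0.06 0.12 0.15 sum 0.33
-45 0.11 0.17 0.03 sum 0.31
-40 0.12 0.2 0.0 sum 0.32
-35 0.13 0.26 0.0 sum 0.39
-30 0.12 0.3 0.0 sum 0.42
-25 0.12 0.39 0.01 sum 0.52
-20 0.1 0.42 0.14 sum 0.66
-15 0.09 0.5 0.32 sum 0.91
-10 0.05 0.56 0.45 sum 1.06
-5 0.03 0.59 0.61 sum 1.23
0 0.01 0.69 0.73 sum 1.43
5 0.01 0.81 0.65 sum 1.47
10 0.02 0.89 0.57 sum 1.48
15 0.02 0.94 0.43 sum 1.39
20 0.02 0.95 0.27 sum 1.24
25 0.02 0.96 0.06 sum 1.04
30 0.03 0.96 0.01 sum 1.0
35 0.02 0.96 0.0 sum 0.98
40 0.02 0.93 0.0 sum 0.95
45 0.02 0.94 0.02 sum 0.98
50 0.06 0.97 0.08 sum 1.11
13 top area 375 bbox [250 251  24  25] c [259.8 262.9]
13 side area 442 bbox [337 265  30  22] c [350.9 274.8]
lemon in tool: ahead 0.06363044448511254 left 0.0009740189121307495
```

The lemon is undisturbed and sits between the jaws, 64 mm ahead and 1 mm left. Close on it.

move_arm:
  rows: [0,0,0,0,0,0,0,0,0,0,0,0,0,0,0,0,0,0,0,0,0,0,0,0,0,0,0,0,0,0,0,0]
  jaw: 1
  squeeze: 30

```text
time: 34.1
ee_pos: [0.4156, 0.0949, 0.0084]
tool_rot: [-3.141, 0.001, -2.582]
wrist_force: [1.1, 1.5, 2.9]
finger_gap: 0.0425
grasp_force: 30.0
```

move_arm:
  rows: [0,0,-0.2,0,0,0,-0.5,0,0,0,-0.9,0,0,0,-1.3,0,0,0,-1.7,0,0,0,-2,0,0,0,-2,0,0,0,-2,0]

```text
time: 34.77
ee_pos: [0.4155, 0.0948, 0.0285]
tool_rot: [-3.141, 0.001, -2.582]
wrist_force: [-0.6, -0.5, -3.3]
finger_gap: 0.0419
grasp_force: 30.0
```

Run:
```python
from tilt import *
from plan import plan
from lem import lem
snap('side','side14');snap('top','top14')
s=env.state(); print(s['ee_pos'],s['finger_gap'],s['grasp_force'],'f',s['wrist_force'])
tilt('14',s['ee_pos'][:2],s['ee_pos'][2]-.004,s['tool_rot'][2]+np.pi,-.003,.032)
lem('14')
c=load('side0'); print(w2pix(c,[[.468,.129,.0255],[.468,.129,.0455]]))
```

```text
[0.415 0.095 0.028] 0.0419096397182891 29.999601719900966 f [-0.251 -0.493 -2.416]
-50 0.14 0.05 0.51 sum 0.7
-45 0.18 0.08 0.46 sum 0.72
-40 0.21 0.08 0.39 sum 0.68
-35 0.2 0.12 0.27 sum 0.59
-30 0.18 0.14 0.17 sum 0.49
-25 0.17 0.23 0.08 sum 0.48
-20 0.14 0.28 0.02 sum 0.44
-15 0.11 0.37 0.03 sum 0.51
-10 0.06 0.43 0.15 sum 0.64
-5 0.03 0.51 0.21 sum 0.75
0 0.01 0.55 0.24 sum 0.8
5 0.01 0.66 0.24 sum 0.91
10 0.01 0.76 0.22 sum 0.99
15 0.01 0.85 0.2 sum 1.06
20 0.01 0.97 0.14 sum 1.12
25 0.01 0.97 0.07 sum 1.05
30 0.01 0.97 0.02 sum 1.0
35 0.02 0.96 0.0 sum 0.98
40 0.02 0.95 0.0 sum 0.97
45 0.01 0.96 0.0 sum 0.97
50 0.02 0.92 0.01 sum 0.95
14 top area 316 bbox [250 250  20  25] c [258.8 262.3]
14 side area 343 bbox [337 258  29  23] c [349.1 266.9]
[[351.854 275.684]
 [352.308 269.097]]
```

The lemon is rising with the tongs: its box moved 7 px up for a 2 cm lift, and the load is right. Continue lifting.

move_arm:
  rows: [0,0,-0.5,0,0,0,-1.2,0,0,0,-2.2,0,0,0,-3.3,0,0,0,-4.5,0,0,0,-5.7,0,0,0,-6.9,0,0,0,-8,0,0,0,-9,0,0,0,-9.7,0,0,0,-10,0,0,0,-10,0]

```text
time: 35.87
ee_pos: [0.4157, 0.0948, 0.1291]
tool_rot: [-3.141, 0.001, -2.582]
wrist_force: [0.4, 0.2, -2.4]
finger_gap: 0.0422
grasp_force: 30.0
```

Run:
```python
from plan import plan
from lem import *
snap('side','side15');snap('top','top15')
s=env.state(); print(s['finger_gap'],s['grasp_force'],'f',s['wrist_force'])
lem('15',{'side':(325,200,390,262)})
c=load('side15'); a=s['tool_rot'][2]+np.pi; p=s['ee_pos']; L=[p[0]+.064*np.cos(a),p[1]+.064*np.sin(a),p[2]+.017]; print('expect',w2pix(c,[L]),L)
plan([.4735,-.292,.128],160)
```

```text
0.041810346750958086 29.99965022318065 f [-0.66659315 -0.49100552 -2.51197491]
15 side area 525 bbox [338 222  31  35] c [348.9 236.6]
expect [[354.06209509 233.95779636]] [np.float64(0.4693116979727728), np.float64(0.12862347246895686), np.float64(0.1451428373613433)]
t 35.97 tcp [0.4151 0.0947 0.1281] rpy [-1.8000e+02 -1.0000e-02 -1.4795e+02] -> d cm [ 1.556e+01 -3.587e+01  2.000e-02] turn 52.05
```

move_arm:
  rows: [0.2,-0.4,0,1,0.6,-1.3,0,3,1.1,-2.6,0,6,1.8,-4.1,0,9,2.6,-6,0,12,3.5,-8,0,15,4.3,-10,0,18,5.2,-12,0,21,6.1,-14,0,24,6.9,-15.8,0,26,7.5,-17.2,0,28,7.8,-18,0,29]

```text
time: 36.97
ee_pos: [0.4443, -0.1026, 0.1281]
tool_rot: [-3.141, -0.0, -3.096]
wrist_force: [0.2, -0.4, -2.4]
finger_gap: 0.0417
grasp_force: 30.0
```

```bash
python3 plan.py .4735 -.292 .128 160
```

```text
t 36.97 tcp [ 0.4443 -0.1026  0.1281] rpy [-1.7994e+02 -2.0000e-02 -1.7738e+02] -> d cm [ -2.05 -19.06   0.03] turn 22.62
```

move_arm:
  rows: [-0.1,-1,0,1,-0.3,-2.5,0,3,-0.5,-4.3,0,5,-0.7,-6.3,0,8,-0.9,-8.4,0,11,-1.1,-10.5,0,14,-1.3,-12.6,0,16.5,-1.5,-14.6,0,19,-1.7,-16.4,0,21,-1.9,-17.7,0,22.2,-2,-18.5,0,22.6,-2,-18.8,0,22.6]

```text
time: 37.97
ee_pos: [0.4748, -0.287, 0.1281]
tool_rot: [-3.141, 0.0, 2.799]
wrist_force: [0.4, -0.1, -3.0]
finger_gap: 0.042
grasp_force: 30.0
```

move_arm:
  rows: [0,0,0,0,0,0,0,0,0,0,0,0,0,0,0,0,0,0,0,0,0,0,0,0]

```text
time: 38.47
ee_pos: [0.4747, -0.2854, 0.1283]
tool_rot: [3.141, 0.0, 2.801]
wrist_force: [0.2, -0.7, -2.3]
finger_gap: 0.042
grasp_force: 30.0
```

```bash
cat > fin.py <<'E'
from plan import plan
from h import *
import sys; k=sys.argv[1]
np.set_printoptions(precision=4,suppress=True)
snap('side','side'+k);snap('top','top'+k)
s=env.state(); print(s['finger_gap'],s['grasp_force'],'f',s['wrist_force'],np.abs(s['joint_vel']).max(),s['joints'])
plan([.4735,-.292,.128],160)
a=s['tool_rot'][2]+np.pi; p=s['ee_pos']; L=np.array([p[0]+.064*np.cos(a),p[1]+.064*np.sin(a),p[2]+.017])
for n in('side','top'):
    c=load(n+k); u=w2pix(c,[L])[0].astype(int); x0,y0=u-45; f=c['frame'][max(y0,0):u[1]+45,x0:u[0]+45].astype(float)
    m=((f[...,1]>1.95*f[...,0])&(f[...,1]>60)).astype(np.uint8); nn,l,st,ce=cv2.connectedComponentsWithStats(m); i=1+np.argmax(st[1:,4]); q=ce[i]+[x0,max(y0,0)]
    print(n,'expect',u,'seen',q.round(1),'area',st[i,4],'bbox',st[i,:4]+[x0,max(y0,0),0,0],'on plane z=%.3f'%L[2],pix2w(c,[q],L[2])[0],'L',L)
E
python3 fin.py 16
```

```text
0.04159578848166307 29.999655252322555 f [-0.5281  0.2851 -2.0265] 0.004341287004029209 [ 0.3656  0.5238  0.1236  1.8857 -0.0919  0.7375  1.7708]
t 38.57 tcp [ 0.4747 -0.2857  0.1283] rpy [180.     0.   160.47] -> d cm [-0.1  -0.64  0.03] turn 0.47
side expect [319 136] seen [316.6 130.6] area 40 bbox [312 128   9   6] on plane z=0.145 [ 0.543  -0.3438  0.1453] L [ 0.535  -0.3071  0.1453]
top expect [484 237] seen [485.2 235.9] area 516 bbox [473 222  25  30] on plane z=0.145 [ 0.5379 -0.3093  0.1453] L [ 0.535  -0.3071  0.1453]
```

Run:
```python
from h import *
a,b=[load(k)['frame'].astype(int) for k in('side4','side16')]
for f in(a,b):
    m=(f[155:190,298:345,0]>105).astype(np.uint8); v,u=np.nonzero(m); print(m.sum(),u.min()+298,u.max()+298,v.min()+155,v.max()+155)
d=abs(a-b).sum(2)[170:190,298:345]; print((d>90).sum())
s0=load('side0')['frame'].astype(int); b0=abs(s0-b).sum(2)
for n,(x0,y0,x1,y1) in dict(tea=(247,242,268,262),spoon=(222,280,276,304),jam=(243,178,268,216),spice=(246,150,265,178)).items(): print(n,b0[y0:y1,x0:x1].mean().round(1))
```

```text
497 303 337 166 182
497 303 337 166 182
0
tea 3.5
spoon 3.1
jam 4.2
spice 4.2
```

The dish is exactly where it was seated and the bystanders haven't moved. The lemon is held about 14 cm up and within 7 mm of the dish centre, at rest, so I hand in.

```bash
python3 -c "
from h import *
print(env.finish_job())"
```

```text
the job is handed in; nothing more can be done
None
```

I handed the job in at about 39 s of the 64 s limit, but `finish_job` returned no verdict: by my camera measurements the dish is seated in the pocket and the lemon is held in the tongs about 14 cm above its middle, with the bystanders unmoved.

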